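# Find the socket that fits the microscope stand's nut

## Task

The smaller of the two sockets has fallen over on the mat: stand it up on its mouth and let go, then pick it up and try it on the hex nut of the blue microscope stand foot. If it goes down over the nut it is the right one; if it only rests on top, stand it back upright on the mat and put the larger socket on the nut instead. Finish while still gripping the fitting socket, straight and fully down over the nut to the foot plate, with the other socket standing upright on the mat or bench, and do not knock over the larger socket or push the jar, meter and parts tray away.

Things in the scene. Friction and masses are not known exactly. Their poses are not given: they have to be found in the camera images.
- small_socket: Smaller socket, lying on its +x face on the mat. Round tube, 20 mm outside, 30 high; hex hole 14.5 mm across flats, 24 deep: goes over the 13 mm nut, stops on top of the 19 mm one. On it a 20 mm square adapter to grip, 30 to 66 mm above the mouth. Origin: centre of the mouth; z: from mouth to adapter; x, y square to the adapter's faces; two flats of the hole face +x and -x. 0.11 kg.
- large_socket: Larger steel socket, standing on its mouth. Round tube, 27 mm outside, 30 high; hex hole 21 mm across flats, 24 deep: fits the 19 mm nut, far too loose on the 13 mm one. On it a 20 mm square adapter to grip, 30 to 66 mm above the mouth. Origin: centre of the mouth; z: from mouth to adapter; x, y square to the adapter's faces; two flats of the hole face +x and -x. 0.17 kg.
- stud (a point): The point on the top of the blue microscope stand foot (12 mm thick plate, 200 x 130 mm) where its stud rises, 12 mm above the bench: centre of the underside of the nut that is on it. x points along the plate to the 42 mm high round pillar collar, 105 mm away.
- nut_p: Steel hex nut, fixed. One of the two is 13, the other 19 mm across flats (not known which); one is on the stand's stud, the other on a small grey lamp foot to the right, and they change places between runs. 11 mm high, top 2 mm chamfered; its stud (8 or 12 mm thick) ends 5 mm above it. Origin: centre of its underside, on the 12 mm plate; z up; two flats face +x and -x.
- nut_q: Steel hex nut, fixed. One of the two is 13, the other 19 mm across flats (not known which); one is on the stand's stud, the other on a small grey lamp foot to the right, and they change places between runs. 11 mm high, top 2 mm chamfered; its stud (8 or 12 mm thick) ends 5 mm above it. Origin: centre of its underside, on the 12 mm plate; z up; two flats face +x and -x.
- flux_jar: Amber jar, 48 mm across, 42 mm high, on the mat; stays. Origin: centre of its underside.
- meter: Red hand meter lying flat, 75 x 140 x 30 mm (x, y, z), dial to 37 mm; stays. Origin: centre of its underside.
- parts_tray: Grey parts tray with small boards, 160 x 100 x 22 mm (x, y, z); stays. Origin: centre of its underside. Tray, jar, meter and sockets are on a pale blue mat, 500 x 1040 mm, top 3 mm above the bench (z = 0.003), centred 550 mm ahead of the robot.

How it is judged (in metres and radians):
On the way, in this order (a step that is already met when the one before it is completed fails the run):
1. the smaller socket stands upright on its mouth on the mat or bench and is let go (angle between small_socket's own z axis and vertical below 0.1 rad and height (world z) of small_socket below 0.008 m and contact force between the fingers and small_socket below 0.1 N), for 0.2 s.
2. the smaller socket, gripped and upright, is tried on the stand's nut (mouth brought to the nut's top or over it) (horizontal distance between small_socket and stud below 0.005 m and z of small_socket in the frame of stud below 0.0135 m and angle between small_socket's own z axis and vertical below 0.15 rad and contact force between the fingers and small_socket above 0.5 N), for 0.1 s.
At the end, for the whole second after the job is handed in: The socket that fits the stand's nut is over it: mouth within 2.5 mm of the plate, centred within 2.5 mm, upright within 0.1 rad, gripped with over 1 N; the other socket stands upright (0.1 rad) on its mouth on the mat or bench, at rest and untouched (((horizontal distance between nut_q and stud below 0.005 m and horizontal distance between small_socket and nut_q below 0.0025 m and z of small_socket in the frame of nut_q below 0.0025 m and angle between each of small_socket, large_socket's own z axis and vertical below 0.1 rad and contact force between the fingers and small_socket above 1 N and contact force between the fingers and large_socket below 0.1 N and height (world z) of large_socket below 0.008 m and linear speed of large_socket below 0.02 m/s) or (horizontal distance between nut_p and stud below 0.005 m and horizontal distance between large_socket and nut_p below 0.0025 m and z of large_socket in the frame of nut_p below 0.0025 m and angle between each of large_socket, small_socket's own z axis and vertical below 0.1 rad and contact force between the fingers and large_socket above 1 N and contact force between the fingers and small_socket below 0.1 N and height (world z) of small_socket below 0.008 m and linear speed of small_socket below 0.02 m/s))); the arm keeps its last pose, push and grip.
It fails at once if the larger socket is knocked over (angle between large_socket's own z axis and vertical above 0.6 rad).
It fails at once if the jar is pushed more than 30 mm from its place (distance of flux_jar from where it was at the start of the episode above 0.03 m).
It fails at once if the meter is pushed more than 30 mm from its place (distance of meter from where it was at the start of the episode above 0.03 m).
It fails at once if the parts tray is pushed more than 30 mm from its place (distance of parts_tray from where it was at the start of the episode above 0.03 m).
It also fails if it takes over 72 s, if anything falls off the work surface, if the arm or the gripper's body presses on something with over 40 N, if the wrist force passes 120 N, or if a joint passes its speed limit or range.

## Robot

A 6-joint arm with a two-finger parallel gripper is mounted at the origin on the work surface. World frame = base frame: x ahead of the robot, y to its left, z up, the work surface at z = 0. Lengths are in mm, angles in degrees, forces in N, time in s.
With the tool pointing down it reaches from about 325 to 900 mm from the base axis. Payload 3.5 kg.
Tool frame: the origin (TCP) lies at the very end of the fingers, on their centre line; the grasp point (between the pads) lies 19 mm behind it (r.grip_point_offset is the distance from the TCP to the grasp point, in mm); z points along the fingers, y is the line along which they close (so a half turn about z gives the same grasp; the last joint's range is limited). The gripper opens to 85 mm and grips with 20 to 120 N. Pads are 22 mm wide; open, the fingers measure 114 mm over their backs; the gripper's body (76 mm by 85 mm) begins 54 mm behind the grasp point. The pads swing forward as they close: fully open they stand 13 mm farther back than shut.
Start: joints at [-74.909, 15.837, -1.513, 72.651, 0, 84.076], TCP at [224.132, -583.427, 207.813] pointing down, gripper open.
Joint ranges: [-178.77, 178.77], [-48.84, 107.48], [-61.69, 71.31], [-111.58, 123.2], [-90, 87.43], [-180, 180]. Speed limits (degrees/s): [147.25, 147.25, 180, 180, 180, 180].

## Interface

Orientations are given as a 3x3 rotation matrix whose columns are the frame's x, y, z axes.
In Python, from cell import r gives the robot as it stands.
- The arm moves only by the shell command python3 steer.py 'ROWS'. ROWS is rows parted by semicolons, their numbers by spaces, 1 to 5 of them, each of 7 numbers: a rotation vector rx, ry, rz in degrees, then dx, dy, dz in mm, then the opening from 0.0 (shut) to 1.0 (fully open); each row shifts and turns the commanded pose from where the row before left it, along the tool's axes as they then stand; what a row does not reach is not made up. A row lasts 1/10 s, in which the tool goes at most 50 mm and 8.59 degrees, less where a joint would pass 70% of its speed; a pose out of reach is approached as far as the arm can. The fingers move at their own pace and stop on an object; the grip force is fixed at half the most. Time passes only in rows, so rows that do not move let the fingers close. It prints the time, the measured TCP pose, the force, the opening and the grip force at its end.
- r.read_state(): the state, without advancing time (a new reading comes with each control period).
- r.get_image(name): name is "scene" or "top" or "wrist"; returns (picture, depth): 400x640x3 uint8, blue, green, red; 400x640 float32, mm along the optical axis (not along the pixel's ray), 0 where there is no reading.
- r.camera_model(name): a dict with "fx", "fy", "cx", "cy" (pixels), "dist_coeffs" ([k1, k2, p1, p2, k3] as OpenCV has them; the pictures are not rectified), "extrinsics" (4x4, takes a point from world to camera coordinates); the wrist camera has in their place "hand_eye" (4x4, takes a point from camera to tool coordinates, whose origin is the TCP and whose axes are the flange's). Camera axes: x right, y up, looking along -z (the intrinsics and any distortion apply to the point x, -y, -z); pixel columns grow to the right and rows downward; lengths in mm; the calibration is good to about 2 mm. A picture is of the moment at which its call begins: read the wrist's pose just before it. camera_model takes no time and is no camera call.
- r.finish_job(): hands the job in; it is judged then, once.
The state is a dict: "time": time; "joints": joint angles; "qvel": joint speeds; "tau": joint torques, N m; "position": TCP position; "eef_rot": TCP orientation; "force": force on the tool from outside, world axes, zero at the start; "wrist_torque": the same for the moment, N m; "width": opening from 0.0 (shut) to 1.0 (fully open); "grasp_force": force on a finger pad.
Only numpy, scipy, OpenCV 4.12 (cv2) and the standard library are available. Lean on these libraries where they do the work, as an engineer would, in place of code of your own. Each camera call takes 0.05 s, during which the arm holds its last target. There are 200 camera calls.

## Working session

There is one attempt and no reset: what is moved stays moved. The work goes in short steps, Python scripts to look and compute and a shell command to move; the robot and the scene stay as the last step left them, time stands still between calls to the robot, and variables do not carry over. Pictures are saved under pics/ and viewed, at most 10 in all, crops included, and the job is handed in when it is done.

```bash
ls; mkdir -p pics; cat > h.py <<'E'
from cell import r
import numpy as np, cv2
def cam(n):
    m=r.camera_model(n); K=np.array([[m['fx'],0,m['cx']],[0,m['fy'],m['cy']],[0,0,1]]); return m,K,np.array(m['dist_coeffs'],float)
def pose(n,st=None):
    "camera-to-world 4x4"
    m=r.camera_model(n)
    if 'extrinsics' in m: return np.linalg.inv(np.array(m['extrinsics']))
    T=np.eye(4); T[:3,:3]=np.array(st['eef_rot']); T[:3,3]=st['position']; return T@np.array(m['hand_eye'])
def ray(n,px,T):
    m,K,d=cam(n); u=cv2.undistortPoints(np.array(px,float).reshape(-1,1,2),K,d).reshape(-1,2)
    c=np.c_[u[:,0],-u[:,1],-np.ones(len(u))]; return T[:3,3],c@T[:3,:3].T
def onplane(n,px,z,T):
    o,d=ray(n,px,T); return o+d*((z-o[2])/d[:,2])[:,None]
def cloud(n,dep,T):
    H,W=dep.shape; v,u=np.mgrid[:H,:W]; o,d=ray(n,np.c_[u.ravel(),v.ravel()],T)
    P=o+d*dep.reshape(-1,1); P[dep.ravel()==0]=np.nan; return P.reshape(H,W,3)
def snap(n,name):
    st=r.read_state(); im,dep=r.get_image(n); cv2.imwrite(f'pics/{name}.png',im); T=pose(n,st); np.savez(f'pics/{name}.npz',im=im,dep=dep,T=T); return im,dep,T
E
python3 - <<'E'
from h import *
for n in('top','scene'): im,d,T=snap(n,n+'0'); print(T.round(2))
print(r.camera_model('wrist'),{k:v for k,v in r.read_state().items()})
E
```

```text
cell.py
pics
steer.py
[[-2.00000e-02  1.00000e+00 -9.00000e-02  5.18890e+02]
 [-1.00000e+00 -2.00000e-02 -1.00000e-02 -1.50700e+01]
 [-1.00000e-02  9.00000e-02  1.00000e+00  1.25911e+03]
 [ 0.00000e+00  0.00000e+00  0.00000e+00  1.00000e+00]]
[[-6.60000e-01 -4.60000e-01  6.00000e-01  1.19694e+03]
 [ 7.60000e-01 -4.10000e-01  5.10000e-01  4.76020e+02]
 [ 1.00000e-02  7.80000e-01  6.20000e-01  6.39190e+02]
 [ 0.00000e+00  0.00000e+00  0.00000e+00  1.00000e+00]]
{'fx': 317.4327736629146, 'fy': 317.4327736629146, 'cx': 316.89902130783554, 'cy': 201.87810086123133, 'dist_coeffs': array([-0.03953962,  0.        ,  0.        ,  0.        ,  0.        ]), 'hand_eye': array([[ 6.45462088e-04,  9.61836477e-01,  2.73624150e-01,
         6.95520652e+01],
       [ 9.99999704e-01, -5.06064373e-04, -5.80031856e-04,
        -3.14430215e-01],
       [-4.19424363e-04,  2.73624443e-01, -9.61836518e-01,
        -1.66481540e+02],
       [ 0.00000000e+00,  0.00000000e+00,  0.00000000e+00,
         1.00000000e+00]])} {'time': 0.1, 'joints': array([-7.49097474e+01,  1.58763343e+01, -1.58855342e+00,  7.26534905e+01,
       -5.83227452e-04,  8.40758464e+01]), 'qvel': array([ 0.1322392 , -0.01412142,  0.17617652,  0.03863492, -0.0525925 ,
        0.0118001 ]), 'tau': array([-2.66865909e-04, -4.46707463e+01,  2.96128535e+01,  8.47507850e-03,
       -2.04383200e-04, -4.92143670e-06]), 'position': array([ 223.9176483 , -582.69699718,  206.75699048]), 'eef_rot': array([[ 9.33490342e-01,  3.58602121e-01, -5.47714593e-04],
       [ 3.58602482e-01, -9.33488238e-01,  1.99219470e-03],
       [ 2.03120114e-04, -2.05610632e-03, -9.99997866e-01]]), 'force': array([ 0.37808682, -0.54526939,  1.01669823]), 'wrist_torque': array([-0.01643148,  0.04446365, -0.05232937]), 'grasp_force': 0.0, 'width': 1.0010878748240495}
```

View pics/top0.png

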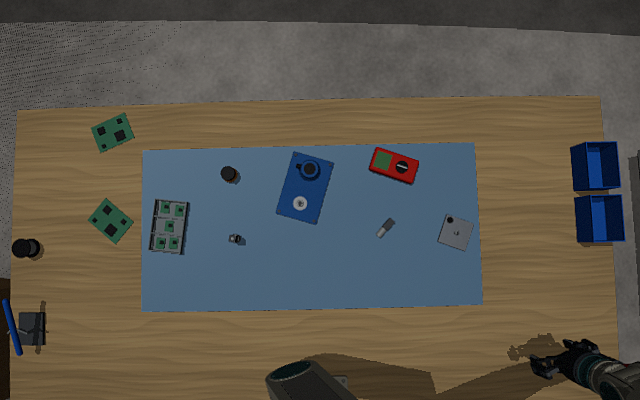

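View pics/scene0.png

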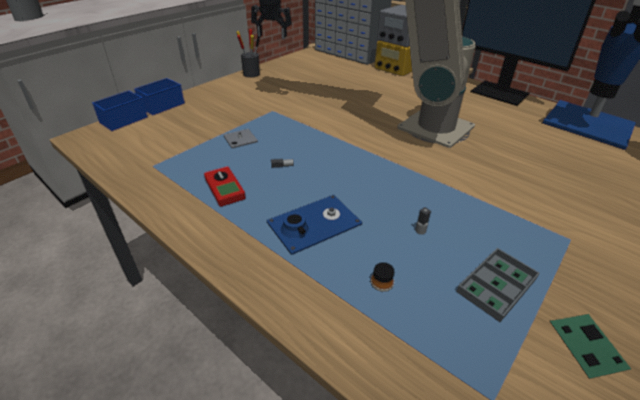

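The top view shows the small socket at (385,228), with its bright mouth end at about (381,233) and the dark adapter at (390,222). The large socket is at (235,238), the stand nut at (300,203) and the lamp foot at (456,232). In the scene view the large socket stands upright at (423,220), with its dark adapter on top.

```bash
python3 - <<'E'
from h import *
T=np.load('pics/top0.npz')['T']
px=[(381,233),(390,222),(235,238),(300,203),(456,232),(310,168),(402,167)]
print(onplane('top',px,13,T).round(1))
T=np.load('pics/scene0.npz')['T']
print(onplane('scene',[(289,163),(276,163),(422,230),(331,214)],13,T).round(1))
E
```

```text
[[ 524.7 -216.1   13. ]
 [ 557.3 -244.6   13. ]
 [ 519.3  225.3   13. ]
 [ 621.1   26.5   13. ]
 [ 522.2 -444.5   13. ]
 [ 727.8   -6.2   13. ]
 [ 724.6 -287.9   13. ]]
[[ 530.4 -206.7   13. ]
 [ 556.  -235.5   13. ]
 [ 526.8  232.3   13. ]
 [ 625.9   32.2   13. ]]
```

```bash
python3 steer.py '0 0 0 35 -18 0 1;0 0 0 35 -18 0 1;0 0 0 35 -18 0 1;0 0 0 35 -18 0 1;0 0 0 35 -18 0 1'; python3 steer.py '0 0 0 35 -18 7 1;0 0 0 35 -18 7 1;0 0 0 35 -18 7 1;0 0 0 35 -18 7 1;0 0 0 35 -18 7 1'; python3 steer.py '0 0 0 35 -18 7 1;0 0 0 35 -18 7 1;0 0 -8.4 0 0 7 1;0 0 -8.4 0 0 7 1;0 0 -8.4 0 0 7 1';python3 steer.py '0 0 -8.4 0 0 7 1;0 0 -8.4 0 0 7 1;0 0 -8.4 0 0 0 1;0 0 -8.4 0 0 0 1;0 0 -8.4 0 0 0 1';python3 steer.py '0 0 -8.4 0 0 0 1;0 0 -8.4 0 0 0 1;0 0 -8.4 0 0 0 1;0 0 -8.4 0 0 0 1;0 0 -8.4 0 0 0 1'; python3 steer.py '0 0 -8.4 0 0 0 1;0 0 0 0 0 0 1;0 0 0 0 0 0 1'
python3 - <<'E'
from h import *
im,d,T=snap('wrist','w1'); s=r.read_state(); print(s['position'],s['joints'],s['eef_rot'])
cv2.imwrite('pics/w1c.png',im)
E
```

```text
time: 0.6
position: [355.8, -435.1, 207.3]
eef_rot: [[0.934, 0.358, -0.0], [0.358, -0.934, 0.001], [-0.0, -0.001, -1.0]]
force: [0.6, -0.2, 1.0]
width: 1.004
grasp_force: 0.0
time: 1.1
position: [486.9, -288.3, 172.1]
eef_rot: [[0.934, 0.359, -0.001], [0.359, -0.934, 0.0], [-0.0, -0.001, -1.0]]
force: [-0.2, 0.1, 0.3]
width: 1.001
grasp_force: 0.0
time: 1.6
position: [538.6, -230.3, 136.9]
eef_rot: [[0.687, 0.727, -0.001], [0.727, -0.687, 0.001], [-0.0, -0.001, -1.0]]
force: [0.2, -0.7, -0.2]
width: 1.005
grasp_force: 0.0
time: 2.1
position: [538.2, -230.9, 123.1]
eef_rot: [[0.025, 1.0, -0.001], [1.0, -0.025, 0.001], [0.001, -0.001, -1.0]]
force: [-0.4, -0.7, 0.3]
width: 1.002
grasp_force: 0.0
time: 2.6
position: [538.2, -230.9, 123.2]
eef_rot: [[-0.65, 0.76, -0.001], [0.76, 0.65, 0.001], [0.001, -0.0, -1.0]]
force: [0.0, -1.0, -0.2]
width: 1.001
grasp_force: 0.0
time: 2.9
position: [538.4, -231.0, 123.4]
eef_rot: [[-0.748, 0.663, -0.001], [0.663, 0.748, 0.0], [0.001, -0.0, -1.0]]
force: [0.1, -0.5, -0.2]
width: 1.001
grasp_force: 0.0
[ 538.50341451 -231.02936209  123.51884958] [-2.95398908e+01  1.51903527e+01 -1.29371412e+01  6.19066304e+01
 -8.17434300e-05  1.19904411e+01] [[-7.48604679e-01  6.63016414e-01 -5.18868077e-04]
 [ 6.63016361e-01  7.48604849e-01  2.92398654e-04]
 [ 5.82292265e-04 -1.25127023e-04 -9.99999823e-01]]
```

View pics/w1.png

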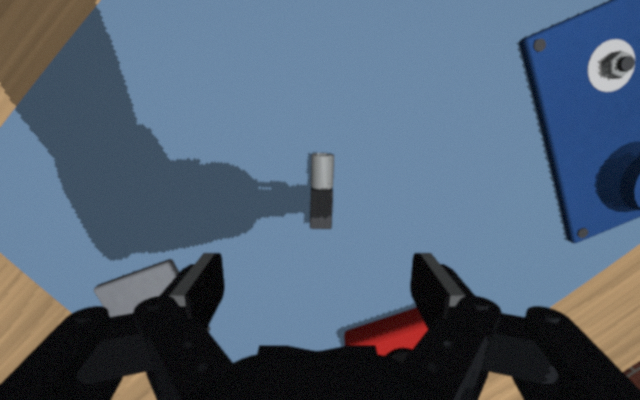

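The wrist view shows the small socket lying in line with the tool: bright tube at (321,153–188), dark adapter at (320,189–228), and the stand nut at about (620,64).

```bash
cat > lie.py <<'E'
from h import *
def lie(f,n):
    z=np.load(f'pics/{f}.npz'); P=cloud(n,z['dep'],z['T']); im=z['im']
    hsv=cv2.cvtColor(im,cv2.COLOR_BGR2HSV)
    ok=(P[...,2]>11)&(P[...,2]<35)&(np.hypot(P[...,0]-540,P[...,1]+230)<60)
    Q=P[ok]; g=im[ok].mean(1); print(f,len(Q),'z pct',np.percentile(Q[:,2],[5,50,95]).round(1))
    print('mat z',np.nanmedian(P[(np.hypot(P[...,0]-500,P[...,1]+250)<15)][:,2]))
    c,(w,h),a=cv2.minAreaRect(Q[:,:2].astype(np.float32)); print('rect',c,w,h,a)
    m=Q[:,:2].mean(0);U=np.linalg.svd(Q[:,:2]-m,full_matrices=0)[2]; ax=U[0]
    if ax[0]<0: ax=-ax
    print('axis deg',np.degrees(np.arctan2(ax[1],ax[0])),'mean',m)
    t=(Q[:,:2]-m)@ax; s=(Q[:,:2]-m)@np.array([-ax[1],ax[0]]); print('extent',t.min(),t.max(),s.min(),s.max())
    print('mid',m+ax*(t.min()+t.max())/2)
    print('bright per t',[(b,round(g[(t>b)&(t<b+6)].mean())) for b in range(-33,33,6) if ((t>b)&(t<b+6)).any()])
lie('w1','wrist');lie('top0','top')
z=np.load('pics/w1.npz'); 
print(onplane('wrist',[(321,153),(321,188),(320,228)],23,z['T']).round(1))
E
python3 lie.py
```

```text
w1 1674 z pct [17.6 22.9 24.2]
mat z 214.87930897869057
rect (539.6478881835938, -226.9189453125) 20.00298309326172 65.84811401367188 46.802608489990234
axis deg -43.162030650427816 mean [ 538.93341034 -226.32652107]
extent -32.00255278784558 33.847247375091854 -9.957845239276176 10.058431815064191
mid [ 539.60619085 -226.95746554]
bright per t [(-33, 127), (-27, 136), (-21, 135), (-15, 135), (-9, 128), (-3, 53), (3, 47), (9, 46), (15, 46), (21, 65), (27, 77)]
top0 149 z pct [13.8 22.  26.5]
mat z 2.8117183881995516
rect (548.277099609375, -236.94700622558594) 24.823333740234375 89.56854248046875 41.48785400390625
axis deg -43.732124547695406 mean [ 541.00082404 -228.00567356]
extent -32.804627971125825 55.03295502064873 -17.531225285580913 9.438346449607325
mid [ 549.03169264 -235.6887576 ]
bright per t [(-33, 93), (-27, 91), (-21, 93), (-15, 94), (-9, 85), (-3, 48), (3, 52), (9, 51), (15, 54), (21, 52), (27, 57)]
[[ 513.8 -204.2   23. ]
 [ 536.4 -224.1   23. ]
 [ 563.4 -249.1   23. ]]
```

```bash
python3 steer.py '0 0 1.7 0 0 0 1;0 7.5 0 0 0 0 1;0 7.5 0 0 0 0 1;0 7.5 0 0 0 0 1;0 7.5 0 0 0 0 1'; python3 steer.py '0 0 0 0 0 0 1;0 0 0 0 0 0 1'
cat > to.py <<'E'
# tool-axis displacement to a world target (mm)
import sys; from h import *
s=r.read_state(); R=np.array(s['eef_rot']); t=np.array([float(v) for v in sys.argv[1:4]])
print('pos',s['position'].round(1),'tool d',(R.T@(t-s['position'])).round(1),'j',s['joints'].round(0),'F',s['force'].round(1),'w',round(s['width'],3),'g',round(s['grasp_force'],1))
print(R.round(3).tolist())
E
python3 to.py 549.1 -235.9 10.5
```

```text
time: 3.45
position: [539.6, -231.7, 124.9]
eef_rot: [[-0.63, 0.685, -0.366], [0.592, 0.729, 0.343], [0.502, -0.001, -0.865]]
force: [1.4, 0.3, 0.0]
width: 1.003
grasp_force: 0.0
time: 3.65
position: [538.6, -231.3, 122.0]
eef_rot: [[-0.63, 0.684, -0.367], [0.592, 0.729, 0.343], [0.502, -0.001, -0.865]]
force: [-1.4, -0.1, 0.6]
width: 0.995
grasp_force: 0.0
pos [ 538.6 -231.3  122. ] tool d [-65.3   4.   91. ] j [-32.  37.  13.  96.   5.   9.] F [-1.4 -0.1  0.6] w 0.995 g 0.0
[[-0.63, 0.684, -0.367], [0.592, 0.729, 0.343], [0.502, -0.001, -0.865]]
```

```bash
python3 steer.py '0 0 0 -13 1 18 1;0 0 0 -13 1 18 1;0 0 0 -13 1 18 1;0 0 0 -9 1 13 1;0 0 0 -9 0 13 1'; python3 steer.py '0 0 0 -5 0 7 1;0 0 0 0 0 0 1;0 0 0 0 0 0 1'; python3 to.py 549.1 -235.9 10.5
```

```text
time: 4.15
position: [548.6, -234.3, 27.4]
eef_rot: [[-0.634, 0.683, -0.363], [0.592, 0.73, 0.34], [0.497, 0.0, -0.868]]
force: [-0.1, -0.4, -0.2]
width: 0.998
grasp_force: 0.0
time: 4.45
position: [549.1, -235.3, 18.1]
eef_rot: [[-0.633, 0.683, -0.365], [0.592, 0.73, 0.341], [0.5, 0.0, -0.866]]
force: [-0.1, -0.7, 0.7]
width: 0.997
grasp_force: 0.0
pos [ 549.1 -235.3   18.1] tool d [-4.2 -0.4  6.3] j [-32.  43.  10.  87.   5.   9.] F [-0.1 -0.7  0.7] w 0.997 g 0.0
[[-0.633, 0.683, -0.365], [0.592, 0.73, 0.341], [0.5, 0.0, -0.866]]
```

```bash
python3 steer.py '0 0 0 -4 0 6 1;0 0 0 0 0 0 0;0 0 0 0 0 0 0;0 0 0 0 0 0 0;0 0 0 0 0 0 0'; python3 steer.py '0 0 0 0 0 0 0;0 0 0 0 0 0 0;0 0 0 0 0 0 0;0 0 0 0 0 0 0'; python3 to.py 549 -235.5 75
```

```text
time: 4.95
position: [549.4, -235.6, 10.4]
eef_rot: [[-0.633, 0.683, -0.365], [0.592, 0.73, 0.341], [0.5, 0.0, -0.866]]
force: [0.6, 0.2, -0.1]
width: 0.33
grasp_force: 0.0
time: 5.35
position: [549.2, -235.5, 10.3]
eef_rot: [[-0.633, 0.683, -0.365], [0.592, 0.73, 0.342], [0.5, 0.0, -0.866]]
force: [-0.4, -0.5, -0.6]
width: -0.001
grasp_force: 0.0
pos [ 549.2 -235.5   10.3] tool d [ 32.5  -0.2 -55.9] j [-32.  43.  10.  86.   5.   9.] F [-0.4 -0.5 -0.6] w -0.001 g 0.0
[[-0.633, 0.683, -0.365], [0.592, 0.73, 0.342], [0.5, 0.0, -0.866]]
```

```bash
python3 -c "
from h import *
snap('wrist','w2')"
```

```text
(no output)
```

View pics/w2.png

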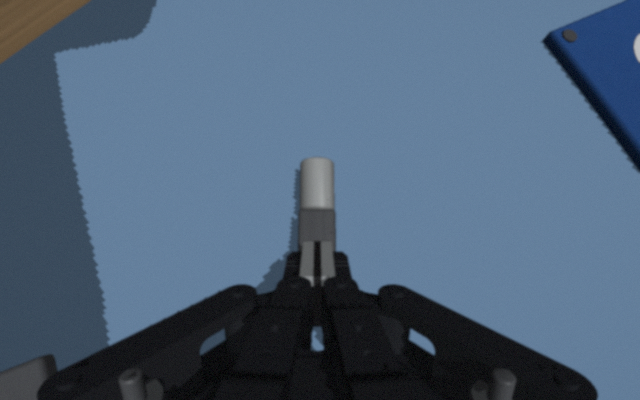

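The wrist view shows the fingers shut at (317,242–285), just behind the adapter at (317,208–242), and the tube at (317,158–208). The socket has been missed or squeezed forward, so I'll measure where it is now.

```bash
python3 - <<'E'
from h import *
z=np.load('pics/w2.npz'); T=z['T']; P=cloud('wrist',z['dep'],T)
print('mouth edge/tube-adapter/adapter end',onplane('wrist',[(317,159),(317,208),(317,242)],23,T).round(1).tolist(), onplane('wrist',[(301,185),(333,185),(300,225),(335,225)],[13,13,23,23],T).round(1).tolist())
for v in range(150,290,8): print(v,P[v,317].round(1),z['im'][v,317])
a=np.array([.729,-.685])
for m in([513.8,-204.2],[536.4,-224.1],[563.4,-249.1]): print((np.array(m)-[539.6,-227])@a)
E
```

```text
mouth edge/tube-adapter/adapter end [[517.4, -205.4, 23.0], [538.0, -224.6, 23.0], [551.3, -237.1, 23.0]] [[520.0, -220.5, 13.0], [532.6, -206.9, 13.0], [538.6, -237.5, 23.0], [551.3, -224.0, 23.0]]
150 [ 507.2 -195.8    3. ] [156 127 101]
158 [ 517.3 -205.3   23.9] [141 137 132]
166 [ 520.4 -208.2   22.8] [149 147 144]
174 [ 524.2 -211.7   24. ] [151 151 147]
182 [ 527.4 -214.7   23.4] [149 148 144]
190 [ 530.8 -217.9   23.8] [151 152 147]
198 [ 534.  -220.9   23.2] [150 149 147]
206 [ 537.  -223.7   21.8] [129 129 126]
214 [ 540.5 -227.    23.5] [78 77 72]
222 [ 543.6 -229.9   23.4] [77 75 72]
230 [ 546.8 -232.9   23.8] [79 75 72]
238 [ 549.8 -235.7   23. ] [76 71 70]
246 [ 554.6 -240.2   45.3] [18 15 16]
254 [ 557.6 -243.    51.9] [16 17 17]
262 [ 560.5 -245.7   60.5] [21 19 16]
270 [ 562.9 -247.9   64.6] [21 20 20]
278 [ 565.1 -250.    67.9] [33 32 31]
286 [ 567.2 -252.    66.2] [19 20 18]
-34.42620000000006
-4.319300000000037
32.488699999999966
```

```bash
python3 - <<'E'
from h import *
he=np.array(r.camera_model('wrist')['hand_eye']); print(r.grip_point_offset)
for f in('w1','w2'):
    z=np.load(f'pics/{f}.npz'); P=cloud('wrist',z['dep'],he)
    cols=[(430,v) for v in range(252,310,6)] if f=='w1' else [(u,v) for u in(308,326) for v in range(240,300,6)]
    for u,v in cols: print(f,u,v,P[v,u].round(1),z['dep'][v,u],z['im'][v,u])
E
```

```text
18.700000000000003
w1 430 252 [-63.6 112.2 120.6] 312.49316 [140 116  94]
w1 430 258 [ 11.2  47.4 -46.1] 131.66403 [59 58 56]
w1 430 264 [ 10.9  45.9 -50.8] 127.282295 [54 53 50]
w1 430 270 [ 11.3  43.9 -56.6] 121.61832 [17 16 12]
w1 430 276 [ 10.5  42.8 -59.9] 118.62904 [ 9 10  8]
w1 430 282 [  8.4  42.8 -60.6] 118.51116 [11  9  9]
w1 430 288 [  6.3  42.8 -61.3] 118.41149 [2 0 1]
w1 430 294 [  3.9  42.9 -61.6] 118.81505 [4 4 2]
w1 430 300 [  2.2  42.6 -63. ] 117.93974 [6 0 1]
w1 430 306 [ -0.3  42.8 -63.2] 118.39777 [16 15 16]
w2 308 240 [  5.1  -4.4 -12. ] 166.16122 [77 74 73]
w2 308 246 [ 11.6  -3.8 -34.6] 142.64325 [98 95 94]
w2 308 252 [ 11.3  -3.6 -40.3] 137.26393 [97 95 92]
w2 308 258 [ 11.2  -3.5 -45.9] 131.84622 [98 98 95]
w2 308 264 [ 10.8  -3.4 -50.4] 127.641914 [99 98 96]
w2 308 270 [ 11.2  -3.2 -56.2] 121.936325 [97 97 93]
w2 308 276 [ 11.4  -3.1 -61.3] 116.97772 [124 121 118]
w2 308 282 [ 11.9  -2.9 -66.4] 111.981926 [31 24 25]
w2 308 288 [ 12.4  -2.8 -71.3] 107.14972 [28 23 26]
w2 308 294 [ 12.6  -2.7 -75.2] 103.38195 [26 24 26]
w2 326 240 [  5.3   5.  -12.4] 165.68283 [81 78 76]
w2 326 246 [ 11.4   4.3 -34. ] 143.2735 [97 96 93]
w2 326 252 [ 11.5   4.1 -40.6] 136.92741 [98 97 95]
w2 326 258 [ 11.6   4.  -46.7] 131.03697 [98 98 96]
w2 326 264 [ 11.5   3.8 -51.9] 126.0509 [98 96 95]
w2 326 270 [ 11.8   3.7 -57.4] 120.67989 [98 99 95]
w2 326 276 [ 11.2   3.6 -60.9] 117.48485 [103 101  97]
w2 326 282 [ 12.9   3.4 -68.2] 109.960724 [27 22 20]
w2 326 288 [ 12.6   3.3 -71.6] 106.75617 [22 20 19]
w2 326 294 [ 12.4   3.2 -74.8] 103.73036 [13 14 12]
```

```bash
python3 steer.py '0 0 0 0 0 0 1;0 0 0 0 0 0 1;0 0 0 0 0 0 1;0 0 0 0 0 0 1;0 0 0 0 0 0 1'; python3 to.py 537.5 -225 -18
```

```text
time: 5.9
position: [549.2, -235.5, 10.3]
eef_rot: [[-0.632, 0.683, -0.365], [0.592, 0.73, 0.342], [0.5, -0.0, -0.866]]
force: [0.3, -0.3, 0.2]
width: 0.841
grasp_force: 0.0
pos [ 549.2 -235.5   10.3] tool d [-0.5 -0.3 32.4] j [-32.  43.  10.  86.   5.   9.] F [ 0.3 -0.3  0.2] w 0.841 g 0.0
[[-0.632, 0.683, -0.365], [0.592, 0.73, 0.342], [0.5, -0.0, -0.866]]
```

Moving forward along the tool axis, watching the force.

```bash
python3 steer.py '0 0 0 0 0 8 1;0 0 0 0 0 8 1;0 0 0 0 0 8 1;0 0 0 0 0 7 1;0 0 0 0 0 0 1'; python3 steer.py '0 0 0 0 0 0 0;0 0 0 0 0 0 0;0 0 0 0 0 0 0;0 0 0 0 0 0 0;0 0 0 0 0 0 0'; python3 steer.py '0 0 0 0 0 0 0;0 0 0 0 0 0 0'; python3 to.py 537 -224.6 42
```

```text
time: 6.4
position: [536.4, -223.8, -17.8]
eef_rot: [[-0.631, 0.683, -0.368], [0.591, 0.73, 0.343], [0.503, -0.001, -0.864]]
force: [-0.4, 0.1, -0.6]
width: 1.0
grasp_force: 0.0
time: 6.9
position: [539.3, -225.8, -13.4]
eef_rot: [[-0.633, 0.683, -0.363], [0.592, 0.73, 0.341], [0.498, 0.001, -0.867]]
force: [-0.1, 0.7, 9.3]
width: 0.217
grasp_force: 67.5
time: 7.1
position: [539.3, -225.8, -13.4]
eef_rot: [[-0.633, 0.683, -0.363], [0.592, 0.73, 0.341], [0.498, 0.001, -0.867]]
force: [0.5, -2.0, 11.0]
width: 0.219
grasp_force: 68.1
pos [ 539.3 -225.8  -13.4] tool d [ 29.8  -0.6 -46.8] j [-32.  44.   7.  83.   6.  10.] F [ 0.5 -2.  11. ] w 0.219 g 68.1
[[-0.633, 0.683, -0.363], [0.592, 0.73, 0.341], [0.498, 0.001, -0.867]]
```

```bash
python3 steer.py '0 0 0 9 0 -15.6 0;0 0 0 9 0 -15.6 0;0 0 0 9 0 -15.6 0;0 0 0 9 0 -15.6 0;0 0 0 9 0 -15.6 0'; python3 steer.py '0 -8 0 0 0 0 0;0 -8 0 0 0 0 0;0 -8 0 0 0 0 0;0 -8 0 0 0 0 0;0 -8 0 0 0 0 0'; python3 steer.py '0 -8 0 0 0 0 0;0 -8 0 0 0 0 0;0 -8 0 0 0 0 0;0 -8 0 0 0 0 0;0 -8 0 0 0 0 0';python3 steer.py '0 -8 0 0 0 0 0;0 -2 0 0 0 0 0;0 0 0 0 0 0 0'; python3 to.py 537 -224.6 42; python3 -c "
from h import *
snap('wrist','w3');im,d,T=snap('scene','s3')
cv2.imwrite('pics/s3c.png',np.hstack([cv2.resize(im[80:280,180:420],(480,400)),cv2.resize(cv2.imread('pics/w3.png')[100:400,160:480],(320,300)).copy() if 0 else cv2.resize(cv2.imread('pics/w3.png'),(320,400))]))"
```

```text
time: 7.6
position: [538.2, -225.1, 75.4]
eef_rot: [[-0.633, 0.683, -0.364], [0.592, 0.73, 0.341], [0.499, 0.0, -0.866]]
force: [-0.4, 0.5, -1.9]
width: 0.218
grasp_force: 60.4
time: 8.1
position: [538.7, -225.3, 75.9]
eef_rot: [[-0.718, 0.683, 0.133], [0.672, 0.73, -0.123], [-0.181, 0.001, -0.983]]
force: [1.2, 0.2, -2.2]
width: 0.218
grasp_force: 60.2
time: 8.6
position: [537.9, -224.5, 73.2]
eef_rot: [[-0.491, 0.682, 0.542], [0.457, 0.731, -0.506], [-0.742, -0.0, -0.671]]
force: [1.4, -0.5, -2.7]
width: 0.217
grasp_force: 60.3
time: 8.9
position: [537.9, -224.5, 67.4]
eef_rot: [[-0.424, 0.681, 0.597], [0.39, 0.732, -0.559], [-0.817, -0.004, -0.576]]
force: [-0.2, 0.3, -1.9]
width: 0.217
grasp_force: 60.4
pos [ 537.9 -224.5   67.4] tool d [21.1 -0.6 14.2] j [-18.  10. -61. -33. -20.  15.] F [-0.2  0.3 -1.9] w 0.217 g 60.4
[[-0.424, 0.681, 0.597], [0.39, 0.732, -0.559], [-0.817, -0.004, -0.576]]
```

View pics/s3c.png

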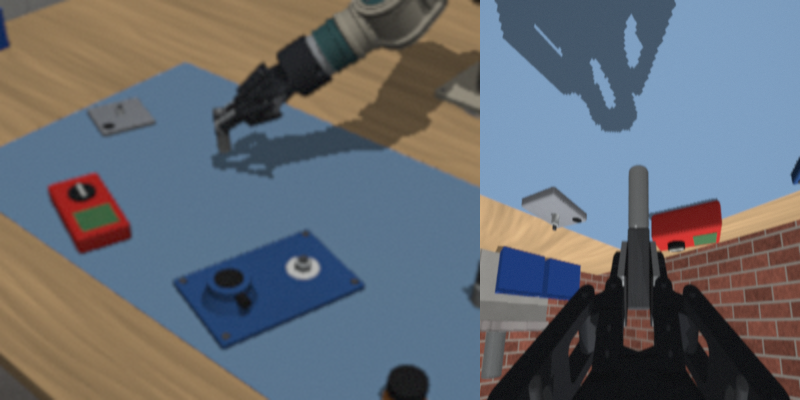

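Left, the scene view shows the tool pointing outward and down with the socket nearly upright. Right, the wrist view shows the socket held firmly, tube at (638,170–228). Joint 3 is at its limit and the tilt is about 5° short, so I'll move outward and finish the turn there.

```bash
python3 steer.py '0 0 0 -9.2 0 13.1 0;0 0 0 -9.2 0 13.1 0;0 0 0 -9.2 0 13.1 0;0 0 0 -9.2 0 13.1 0;0 0 0 -9.2 0 13.1 0'; python3 steer.py '0 0 0 0 0 0 0;0 0 0 0 0 0 0'; python3 to.py 590 -280 65
```

```text
time: 9.5
position: [600.8, -282.3, 71.4]
eef_rot: [[-0.417, 0.682, 0.6], [0.388, 0.731, -0.561], [-0.822, -0.001, -0.57]]
force: [-0.3, -0.3, -1.0]
width: 0.218
grasp_force: 60.4
time: 9.7
position: [599.2, -281.0, 70.5]
eef_rot: [[-0.419, 0.682, 0.599], [0.389, 0.731, -0.561], [-0.821, -0.002, -0.571]]
force: [0.2, -0.3, -1.1]
width: 0.221
grasp_force: 60.4
pos [ 599.2 -281.    70.5] tool d [ 8.7 -5.5 -2.9] j [-23.  15. -53. -31. -16.  12.] F [ 0.2 -0.3 -1.1] w 0.221 g 60.4
[[-0.419, 0.682, 0.599], [0.389, 0.731, -0.561], [-0.821, -0.002, -0.571]]
```

```bash
python3 steer.py '0 -4.8 0 0 0 0 0;0 0 0 0 0 0 0;0 0 0 0 0 0 0'; cat > axis.py <<'E'
import sys; from h import *
im,d,T=snap('wrist',sys.argv[1]); P=cloud('wrist',d,T); C=cloud('wrist',d,np.array(r.camera_model('wrist')['hand_eye']))
g=im.astype(int); ok=(abs(C[...,1])<14)&(C[...,2]>-50)&(C[...,2]<60)&(C[...,0]<60)&(P[...,2]>float(sys.argv[2]))
n,L,st,c=cv2.connectedComponentsWithStats(ok.astype(np.uint8)); k=1+np.argmax(st[1:,4]); ok=L==k
v=np.where(ok.any(1))[0]; print('rows',v.min(),v.max())
# centre line per row
pts=[];
for y in v:
    x=np.where(ok[y])[0]; m=(x.min()+x.max())/2; pts.append((y,m,x.max()-x.min(),*P[y,int(round(m))]))
pts=np.array(pts); print(pts[::6].round(1))
E
python3 axis.py w4 4; python3 to.py 590 -280 65
```

```text
time: 10.0
position: [597.2, -279.3, 68.4]
eef_rot: [[-0.372, 0.681, 0.63], [0.342, 0.732, -0.589], [-0.863, -0.004, -0.505]]
force: [-0.1, 0.4, -2.1]
width: 0.215
grasp_force: 60.4
rows 165 309
[[ 165.   316.5   17.   570.5 -254.7   37.9]
 [ 171.   316.    38.   570.  -254.2   41.2]
 [ 177.   316.5   39.   570.3 -254.5   44. ]
 [ 183.   316.5   39.   569.  -253.2   47.6]
 [ 189.   316.5   39.   570.6 -254.8   49.8]
 [ 195.   316.5   39.   570.7 -254.8   52.7]
 [ 201.   316.5   39.   569.6 -253.8   56. ]
 [ 207.   316.    40.   570.3 -254.4   58.6]
 [ 213.   316.    40.   569.7 -253.8   61.6]
 [ 219.   316.    40.   570.3 -254.4   64.2]
 [ 225.   316.    40.   571.1 -255.1   66.8]
 [ 231.   316.5   43.   570.1 -254.2   69.8]
 [ 237.   316.5   43.   570.4 -254.5   72.5]
 [ 243.   316.    60.   569.7 -253.8   75.3]
 [ 249.   316.    62.   570.3 -254.3   77.9]
 [ 255.   316.5   65.   570.1 -254.1   80.5]
 [ 261.   315.5   67.   570.5 -254.5   83.1]
 [ 267.   316.5   45.   570.7 -254.6   85.7]
 [ 273.   316.5   45.   571.  -254.9   88.3]
 [ 279.   316.5   45.   571.  -254.9   90.9]
 [ 285.   316.5   43.   569.5 -253.5   93.4]
 [ 291.   316.5   45.   570.7 -254.6   96. ]
 [ 297.   316.5   43.   570.9 -254.8   98.5]
 [ 303.   316.5   43.   569.8 -253.8  100.9]
 [ 309.   316.5   41.   571.4 -255.2  103.5]]
pos [ 598.4 -279.9   69.8] tool d [ 7.2 -5.8 -2.8] j [-22.  18. -56. -42. -18.  11.] F [-0.3  0.1 -1.1] w 0.217 g 60.4
[[-0.369, 0.681, 0.632], [0.341, 0.732, -0.59], [-0.864, -0.003, -0.503]]
```

The socket is vertical, with its mouth at z≈38, so I'll lower it 34 mm.

```bash
python3 steer.py '0 0 0 8.6 0 5 0;0 0 0 8.6 0 5 0;0 0 0 8.6 0 5 0;0 0 0 2.6 0 1.5 0;0 0 0 0 0 0 0'; python3 steer.py '0 0 0 0.9 0 0.5 0;0 0 0 0 0 0 0'; python3 to.py 598 -279.6 35
```

```text
time: 10.55
position: [599.5, -280.7, 38.2]
eef_rot: [[-0.367, 0.682, 0.633], [0.34, 0.732, -0.591], [-0.866, -0.002, -0.5]]
force: [0.3, -0.6, -0.8]
width: 0.22
grasp_force: 60.4
time: 10.75
position: [599.6, -280.8, 37.8]
eef_rot: [[-0.366, 0.682, 0.633], [0.339, 0.732, -0.591], [-0.867, -0.001, -0.499]]
force: [-0.0, -0.7, -0.9]
width: 0.221
grasp_force: 60.4
pos [ 599.6 -280.8   37.8] tool d [ 3.4 -0.2 -0.4] j [-22.  24. -56. -49. -18.  11.] F [-0.  -0.7 -0.9] w 0.221 g 60.4
[[-0.366, 0.682, 0.633], [0.339, 0.732, -0.591], [-0.867, -0.001, -0.499]]
```

```bash
python3 steer.py '0 0 0 1.7 0 1 0;0 0 0 0 0 0 0'; python3 steer.py '0 0 0 0.9 0 0.5 0;0 0 0 0 0 0 0';python3 to.py 598 -279.6 35
```

```text
time: 10.95
position: [599.2, -280.7, 35.0]
eef_rot: [[-0.367, 0.682, 0.633], [0.34, 0.731, -0.591], [-0.866, -0.002, -0.5]]
force: [-0.0, 0.0, -1.3]
width: 0.217
grasp_force: 60.4
time: 11.15
position: [599.4, -280.8, 34.4]
eef_rot: [[-0.366, 0.682, 0.633], [0.339, 0.731, -0.592], [-0.867, -0.002, -0.499]]
force: [-1.3, -0.3, 1.0]
width: 0.217
grasp_force: 60.7
pos [ 599.4 -280.8   34.4] tool d [ 0.4 -0.1 -1.9] j [-22.  25. -56. -50. -18.  11.] F [-1.3 -0.3  1. ] w 0.217 g 60.7
[[-0.366, 0.682, 0.633], [0.339, 0.731, -0.592], [-0.867, -0.002, -0.499]]
```

```bash
python3 steer.py '0 0 0 0 0 0 0.4;0 0 0 0 0 0 0.6;0 0 0 0 0 0 1;0 0 0 0 0 0 1;0 0 0 0 0 0 1'; python3 steer.py '0 0 0 0 0 0 1;0 0 0 0 0 -8 1;0 0 0 0 0 -20 1;0 0 0 0 0 -20 1;0 0 0 0 0 -20 1';  python3 axis.py w5 4.5; python3 to.py 577.6 -261.2 150
```

```text
time: 11.65
position: [599.2, -280.7, 34.0]
eef_rot: [[-0.367, 0.682, 0.633], [0.34, 0.732, -0.591], [-0.866, -0.002, -0.5]]
force: [-0.0, -0.2, 1.1]
width: 1.0
grasp_force: 0.0
time: 12.15
position: [556.2, -240.1, 67.9]
eef_rot: [[-0.369, 0.683, 0.631], [0.341, 0.731, -0.591], [-0.865, -0.003, -0.502]]
force: [-29.9, 1.9, -19.7]
width: 1.0
grasp_force: 0.0
rows 150 248
[[ 150.   313.     0.   570.2 -256.5    4.6]
 [ 156.   315.5   27.   572.8 -256.1    8.3]
 [ 162.   316.    28.   572.  -255.4   13. ]
 [ 168.   316.    28.   572.4 -255.8   17.1]
 [ 174.   316.    28.   572.4 -255.8   21.4]
 [ 180.   316.    28.   572.7 -256.    25.5]
 [ 186.   316.    28.   571.3 -254.7   30.3]
 [ 192.   316.    28.   572.9 -256.2   33.7]
 [ 198.   315.5   29.   571.9 -255.2   38.2]
 [ 204.   315.5   29.   572.4 -255.6   42.1]
 [ 210.   316.    30.   572.8 -256.    46. ]
 [ 216.   316.    30.   571.9 -255.1   50.3]
 [ 222.   316.    30.   572.4 -255.6   54. ]
 [ 228.   316.    30.   572.8 -255.9   57.9]
 [ 234.   316.    30.   572.9 -256.    61.7]
 [ 240.   315.5   31.   572.6 -255.7   65.6]
 [ 246.   315.5   29.   574.5 -257.5   69.1]]
pos [ 558.1 -239.7   71.3] tool d [-82.7  -2.5 -14.1] j [-19.  16. -62. -45. -21.  13.] F [0.9 0.2 3.6] w 0.995 g 0.0
[[-0.364, 0.682, 0.635], [0.339, 0.732, -0.591], [-0.868, -0.0, -0.497]]
```

```bash
python3 steer.py '0 6 0 -13 0 -3 1;0 8 0 -13 0 -4 1;0 8 0 -13 0 -5 1;0 8 0 -8 0 -6 1;0 8 0 0 0 0 1'; python3 steer.py '0 8 0 0 0 0 1;0 8 0 0 0 0 1;0 6 0 0 0 0 1;0 0 0 0 0 0 1'; python3 to.py 579.6 -262.4 150
```

```text
time: 12.7
position: [569.2, -248.4, 97.4]
eef_rot: [[-0.631, 0.68, 0.374], [0.582, 0.733, -0.351], [-0.513, -0.004, -0.859]]
force: [0.9, -1.0, -1.1]
width: 1.0
grasp_force: 0.0
time: 13.1
position: [573.8, -252.5, 97.6]
eef_rot: [[-0.723, 0.681, 0.115], [0.672, 0.732, -0.113], [-0.161, -0.004, -0.987]]
force: [0.6, 0.1, 0.5]
width: 1.004
grasp_force: 0.0
pos [ 573.8 -252.5   97.6] tool d [-19.3  -3.5 -50. ] j [-28.  15. -18.  49.  -3.  14.] F [0.6 0.1 0.5] w 1.004 g 0.0
[[-0.723, 0.681, 0.115], [0.672, 0.732, -0.113], [-0.161, -0.004, -0.987]]
```

```bash
python3 steer.py '0 8.5 0 0 0 0 1;0 0.7 0 0 0 0 1;0 0 0 0 0 0 1'; cat > topface.py <<'E'
# standing socket: top-face centre and yaw from wrist depth; argv: name, zlo, zhi, x, y
import sys; from h import *
im,d,T=snap('wrist',sys.argv[1]); P=cloud('wrist',d,T); zl,zh,x,y=map(float,sys.argv[2:6])
ok=(P[...,2]>zl)&(P[...,2]<zh)&(np.hypot(P[...,0]-x,P[...,1]-y)<30)
n,L,st,c=cv2.connectedComponentsWithStats(ok.astype(np.uint8)); k=1+np.argmax(st[1:,4]); ok=L==k
z=np.median(P[ok][:,2]); print('n',ok.sum(),'z',z,'bbox',st[k])
cn=max(cv2.findContours(ok.astype(np.uint8),cv2.RETR_EXTERNAL,cv2.CHAIN_APPROX_NONE)[0],key=cv2.contourArea).reshape(-1,2)
Q=onplane('wrist',cn,z,T)[:,:2].astype(np.float32); print('rect',cv2.minAreaRect(Q),'mean',P[ok].mean(0).round(1))
E
python3 topface.py w6 64 75 579.6 -262.4; python3 to.py 579.6 -262.4 60
```

```text
time: 13.4
position: [570.4, -249.5, 95.2]
eef_rot: [[-0.733, 0.68, -0.004], [0.68, 0.733, -0.003], [0.0, -0.005, -1.0]]
force: [-0.3, -0.5, 0.6]
width: 0.998
grasp_force: 0.0
n 905 z 69.2957069199787 bbox [297 229  30  31 905]
rect ((578.33447265625, -261.5926513671875), (19.26331329345703, 21.29659080505371), 47.32784652709961) mean [ 578.5 -261.6   69.1]
pos [ 570.  -249.    95.8] tool d [-16.2  -3.1  35.8] j [-29.  20. -10.  60.  -0.  13.] F [-0.2  0.8 -0.1] w 1.005 g 0.0
[[-0.733, 0.68, -0.004], [0.68, 0.733, -0.004], [0.0, -0.005, -1.0]]
```

View pics/w6.png

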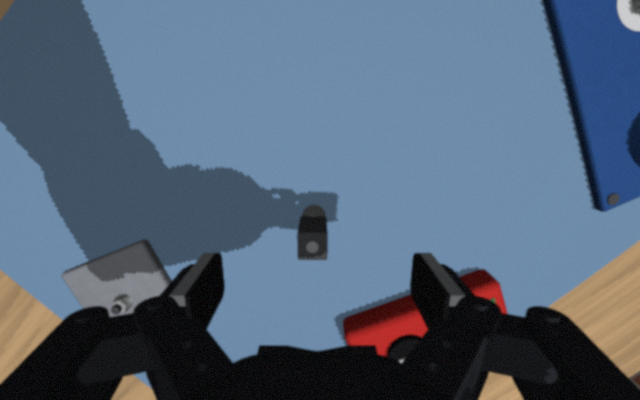

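The socket stands upright on its mouth, top face at (312,246), centred between the open fingers.

```bash
python3 steer.py '0 0 0 -7.4 -1.8 0 1;0 0 0 -7.4 -1.8 0 1;0 0 0 0 0 22 1;0 0 0 0 0 22 1;0 0 0 0 0 20 1'; python3 steer.py '0 0 0 0 0 15 1;0 0 0 0 0 10 1;0 0 0 0 0 0 1'; python3 to.py 578.4 -261.7 5
```

```text
time: 13.95
position: [578.8, -262.6, 32.3]
eef_rot: [[-0.733, 0.68, -0.003], [0.68, 0.733, -0.003], [-0.0, -0.005, -1.0]]
force: [-0.3, 0.1, 0.1]
width: 1.001
grasp_force: 0.0
time: 14.25
position: [577.1, -261.7, 5.8]
eef_rot: [[-0.733, 0.68, -0.007], [0.68, 0.733, -0.001], [0.005, -0.006, -1.0]]
force: [-0.1, -0.5, -0.3]
width: 1.0
grasp_force: 0.0
pos [ 577.1 -261.7    5.8] tool d [-1.   0.9  0.8] j [-30.  26. -13.  51.  -0.  13.] F [-0.1 -0.5 -0.3] w 1.0 g 0.0
[[-0.733, 0.68, -0.007], [0.68, 0.733, -0.001], [0.005, -0.006, -1.0]]
```

```bash
python3 steer.py '0 0 0 -1 1 0 0;0 0 0 0 0 0 0;0 0 0 0 0 0 0;0 0 0 0 0 0 0;0 0 0 0 0 0 0'; python3 steer.py '0 0 0 0 0 0 0;0 0 0 0 0 0 0;0 0 0 0 0 -20 0;0 0 0 0 0 -30 0;0 0 0 0 0 -30 0'; python3 steer.py '0 0 0 15.6 40 -20 0;0 0 0 15.6 40 0 0;0 0 0 15.6 40 0 0;0 0 0 15.6 40 0 0;0 0 0 15.6 40 0 0'; python3 steer.py '0 0 0 15.6 40 0 0;0 0 0 0 0 0 0;0 0 0 0 0 0 0';python3 -c "
from h import *
im,d,T=snap('wrist','w7')
"; python3 to.py 623 29 100
```

```text
time: 14.75
position: [580.1, -262.3, 7.8]
eef_rot: [[-0.733, 0.68, -0.004], [0.68, 0.733, -0.002], [0.002, -0.004, -1.0]]
force: [0.6, 0.3, 1.2]
width: 0.225
grasp_force: 58.4
time: 15.25
position: [578.6, -261.4, 86.5]
eef_rot: [[-0.733, 0.68, -0.008], [0.68, 0.733, -0.001], [0.006, -0.006, -1.0]]
force: [1.5, -0.3, -0.8]
width: 0.224
grasp_force: 58.6
time: 15.75
position: [658.7, -60.8, 105.6]
eef_rot: [[-0.733, 0.68, -0.007], [0.68, 0.733, -0.002], [0.003, -0.006, -1.0]]
force: [0.2, -0.5, -1.0]
width: 0.225
grasp_force: 58.9
time: 16.05
position: [674.2, -21.4, 105.2]
eef_rot: [[-0.734, 0.679, -0.007], [0.679, 0.734, -0.003], [0.003, -0.007, -1.0]]
force: [-0.2, -1.3, -1.4]
width: 0.228
grasp_force: 59.2
pos [674.  -22.5 105.3] tool d [72.4  3.1  5.5] j [-7. 25. -2. 64. -0. 36.] F [ 0.4 -1.5 -1.7] w 0.229 g 59.2
[[-0.733, 0.68, -0.007], [0.68, 0.733, -0.003], [0.003, -0.007, -1.0]]
```

View pics/w7.png

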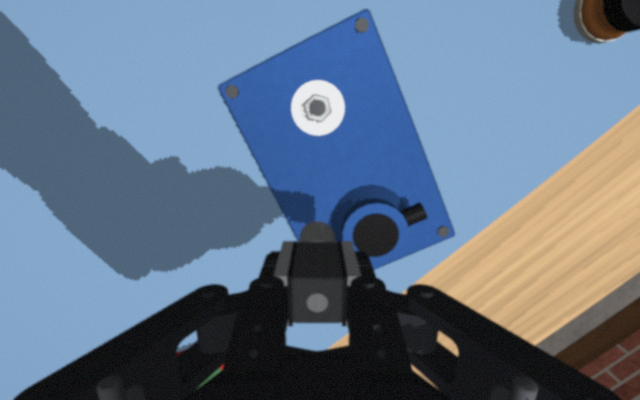

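The nut shows at (317,108) on its white disc, and the held socket is at (317,235–320). I'll get the nut's contour and size.

```bash
python3 - <<'E'
from h import *
z=np.load('pics/w7.npz'); im=z['im'];T=z['T']; c=im[78:138,287:347]
cv2.imwrite('pics/w7c.png',cv2.resize(c,(600,600),interpolation=cv2.INTER_CUBIC))
hsv=cv2.cvtColor(im,cv2.COLOR_BGR2HSV); m=((hsv[...,1]<60)).astype(np.uint8); m[:70]=0;m[145:]=0;m[:,:280]=0;m[:,355:]=0
n,L,st,ce=cv2.connectedComponentsWithStats(m);k=1+np.argmax(st[1:,4]);print(st[k],ce[k])
cn=max(cv2.findContours((L==k).astype(np.uint8),0,1)[0],key=cv2.contourArea)
Q=onplane('wrist',cn.reshape(-1,2),12.5,T)[:,:2].astype(np.float32); print('disc',cv2.minEnclosingCircle(Q), Q.mean(0), cv2.fitEllipse(Q))
P=cloud('wrist',z['dep'],T); print(P[104:112:1,317,2].round(1),P[108,300:336,2].round(1))
E
```

```text
[ 291   80   54   56 2367] [317.48457964 107.38403042]
disc ((620.712646484375, 28.02458381652832), 21.22685432434082) [620.6153    28.178185] ((620.7344970703125, 28.0559024810791), (41.6793327331543, 41.78496551513672), 111.95604705810547)
[28.6 28.7 29.1 28.2 28.5 28.7 28.  28.9] [12.1 12.9 13.6 12.7 22.4 23.1 23.8 23.2 22.8 23.2 28.1 27.7 27.6 28.5
 28.2 29.4 28.9 28.5 29.6 28.  27.9 28.6 28.1 28.4 28.8 23.5 22.6 22.6
 24.  22.2 22.  11.9 14.1 13.2 13.1 11.6]
```

View pics/w7c.png

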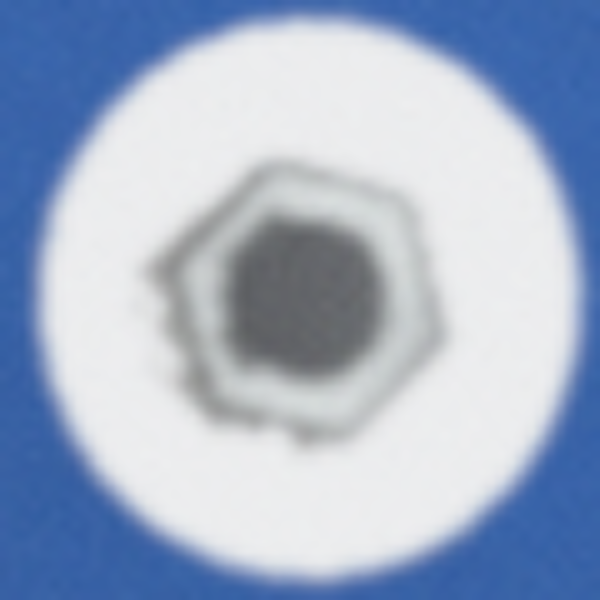

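The contour is about 24.5 px across flats, roughly 19 mm with a 12 mm stud, so this looks like the 19 mm nut. The small socket should rest on top. Next: nut centre and yaw, and the held socket's offset.

```bash
python3 - <<'E'
from h import *
z=np.load('pics/w7.npz'); T=z['T']
c=np.array([(275,162),(410,200),(445,335),(345,437),(210,408),(172,270)])/10+[286.5,77.5]
Q=onplane('wrist',c,22,T)[:,:2]; m=Q.mean(0); a=np.degrees(np.arctan2(*(Q-m).T[::-1])); print(m,np.hypot(*(Q-m).T).round(1),(a%60).round(1))
P=cloud('wrist',z['dep'],T); he=np.array(r.camera_model('wrist')['hand_eye']); C=cloud('wrist',z['dep'],he)
for v in range(240,330,8): print(v,P[v,317].round(1),C[v,317].round(1))
ok=(P[...,2]>163)&(P[...,2]<180)&(abs(C[...,1])<10)&(abs(C[...,0])<14); print(ok.sum(),C[ok].mean(0),np.percentile(C[ok],[1,50,99],axis=0).round(1),P[ok].mean(0))
E
```

```text
[620.77265061  28.05897135] [10.5 10.6 10.6 10.3 10.9 10.7] [31.5 31.9 34.4 32.7 32.9 34.3]
240 [667.3 -14.4 129.3] [  9.9   0.3 -24.1]
248 [666.6 -13.7 140.8] [ 10.9   0.3 -35.6]
256 [666.9 -13.8 148.5] [ 10.7   0.3 -43.3]
264 [667.3 -14.2 154.9] [ 10.2   0.3 -49.7]
272 [667.7 -14.6 160.5] [  9.6   0.3 -55.3]
280 [668.1 -14.8 165.9] [  9.2   0.3 -60.7]
288 [670.1 -16.7 166.9] [  6.4   0.3 -61.7]
296 [672.5 -18.9 167.3] [  3.2   0.3 -62.1]
304 [675.  -21.2 167.2] [ -0.3   0.3 -62.1]
312 [677.9 -23.9 166.7] [ -4.2   0.3 -61.5]
320 [680.4 -26.2 166.9] [ -7.6   0.3 -61.7]
328 [ 775.  -114.9    2.9] [-137.8    0.5  101.8]
2652 [ 1.74431223e+00 -1.74810409e-02 -6.13773357e+01] [[ -9.5  -9.8 -62.9]
 [  2.   -0.1 -61.5]
 [ 10.8   9.9 -58.1]] [673.31664298 -20.08353929 166.56472809]
```

```bash
python3 steer.py '0 0 0 20 0.8 0 0;0 0 0 20 0 0 0;0 0 0 20 0 10 0;0 0 0 12.9 0 15 0;0 0 0 0 0 20 0'; python3 steer.py '0 0 0 0 0 18 0;0 0 0 0 0 0 0;0 0 0 0 0 0 0'; python3 to.py 621.1 27.7 37;python3 to.py 621.1 27.7 27.3
```

```text
time: 16.6
position: [620.1, 27.0, 61.6]
eef_rot: [[-0.732, 0.681, -0.005], [0.681, 0.732, -0.002], [0.003, -0.005, -1.0]]
force: [0.4, -0.2, -1.4]
width: 0.226
grasp_force: 59.1
time: 16.9
position: [620.8, 26.4, 43.1]
eef_rot: [[-0.732, 0.682, -0.007], [0.682, 0.732, -0.002], [0.003, -0.006, -1.0]]
force: [1.1, 0.6, -1.1]
width: 0.222
grasp_force: 59.1
pos [620.8  26.4  43.1] tool d [0.7 1.2 6.1] j [ -3.  23. -13.  55.  -0.  40.] F [ 1.1  0.6 -1.1] w 0.222 g 59.1
[[-0.732, 0.682, -0.007], [0.682, 0.732, -0.002], [0.003, -0.006, -1.0]]
pos [620.8  26.4  43.1] tool d [ 0.6  1.3 15.8] j [ -3.  23. -13.  55.  -0.  40.] F [ 1.1  0.6 -1.1] w 0.222 g 59.1
[[-0.732, 0.682, -0.007], [0.682, 0.732, -0.002], [0.003, -0.006, -1.0]]
```

```bash
python3 steer.py '0 0 0 0.6 1.0 6 0;0 0 0 0 0 0 0;0 0 0 0 0 0 0'; python3 to.py 621.1 27.7 27.3; python3 steer.py '0 0 0 0 0 3 0;0 0 0 0 0 0 0';  python3 to.py 621.1 27.7 27.3;  python3 steer.py '0 0 0 0 0 2 0;0 0 0 0 0 0 0';  python3 to.py 621.1 27.7 27.3
```

```text
time: 17.2
position: [622.1, 28.7, 37.9]
eef_rot: [[-0.733, 0.68, -0.005], [0.68, 0.733, -0.002], [0.002, -0.005, -1.0]]
force: [-0.3, 0.0, -0.4]
width: 0.228
grasp_force: 59.1
pos [622.1  28.7  37.9] tool d [ 0.1 -1.4 10.6] j [ -3.  23. -13.  54.  -0.  40.] F [-0.3  0.  -0.4] w 0.228 g 59.1
[[-0.733, 0.68, -0.005], [0.68, 0.733, -0.002], [0.002, -0.005, -1.0]]
time: 17.4
position: [621.6, 28.9, 34.2]
eef_rot: [[-0.733, 0.68, -0.006], [0.68, 0.733, -0.002], [0.003, -0.005, -1.0]]
force: [0.0, -0.4, -1.8]
width: 0.229
grasp_force: 59.1
pos [621.6  28.9  34.2] tool d [-0.5 -1.1  6.9] j [ -3.  24. -13.  54.  -0.  40.] F [ 0.  -0.4 -1.8] w 0.229 g 59.1
[[-0.733, 0.68, -0.006], [0.68, 0.733, -0.002], [0.003, -0.005, -1.0]]
time: 17.6
position: [621.4, 28.9, 32.0]
eef_rot: [[-0.733, 0.68, -0.006], [0.68, 0.733, -0.002], [0.003, -0.005, -1.0]]
force: [0.2, 0.7, -1.3]
width: 0.226
grasp_force: 59.1
pos [621.4  28.9  32. ] tool d [-0.6 -1.1  4.7] j [ -3.  24. -13.  53.  -0.  40.] F [ 0.2  0.7 -1.3] w 0.226 g 59.1
[[-0.733, 0.68, -0.006], [0.68, 0.733, -0.002], [0.003, -0.005, -1.0]]
```

```bash
python3 steer.py '0 0 0 -0.4 -0.9 0 0;0 0 0 0 0 0 0'; python3 steer.py '0 0 0 0 0 1.5 0;0 0 0 0 0 0 0';  python3 to.py 621.1 27.7 27.3;  python3 steer.py '0 0 0 0 0 1.5 0;0 0 0 0 0 0 0';  python3 to.py 621.1 27.7 27.3
```

```text
time: 17.8
position: [621.3, 27.8, 32.3]
eef_rot: [[-0.733, 0.68, -0.005], [0.68, 0.733, -0.002], [0.003, -0.005, -1.0]]
force: [0.9, 0.3, -1.2]
width: 0.224
grasp_force: 59.1
time: 18.0
position: [621.2, 27.9, 30.6]
eef_rot: [[-0.733, 0.68, -0.006], [0.68, 0.733, -0.002], [0.003, -0.005, -1.0]]
force: [-0.1, 0.6, -1.9]
width: 0.226
grasp_force: 59.1
pos [621.2  27.9  30.6] tool d [-0.1 -0.2  3.3] j [ -3.  24. -13.  53.  -0.  40.] F [-0.1  0.6 -1.9] w 0.226 g 59.1
[[-0.733, 0.68, -0.006], [0.68, 0.733, -0.002], [0.003, -0.005, -1.0]]
time: 18.2
position: [621.2, 27.9, 29.1]
eef_rot: [[-0.733, 0.68, -0.006], [0.68, 0.733, -0.002], [0.003, -0.005, -1.0]]
force: [-0.2, 0.1, -2.0]
width: 0.224
grasp_force: 59.1
pos [621.2  27.9  29.1] tool d [-0.1 -0.2  1.8] j [ -3.  24. -13.  53.  -0.  40.] F [-0.2  0.1 -2. ] w 0.224 g 59.1
[[-0.733, 0.68, -0.006], [0.68, 0.733, -0.002], [0.003, -0.005, -1.0]]
```

Mouth is at about z=25 with no contact, so the stud is inside the hole. Continuing down to the nut's top.

```bash
python3 steer.py '0 0 0 0 0 1.5 0;0 0 0 0 0 0 0'; python3 steer.py '0 0 0 0 0 1 0;0 0 0 0 0 0 0';  python3 steer.py '0 0 0 0 0 1 0;0 0 0 0 0 0 0';  python3 to.py 621.1 27.7 27.3
```

```text
time: 18.4
position: [621.5, 27.9, 27.8]
eef_rot: [[-0.733, 0.68, -0.005], [0.68, 0.733, -0.002], [0.002, -0.005, -1.0]]
force: [0.0, -0.2, -1.5]
width: 0.229
grasp_force: 59.2
time: 18.6
position: [621.6, 27.9, 27.7]
eef_rot: [[-0.733, 0.68, -0.005], [0.68, 0.733, -0.002], [0.002, -0.005, -1.0]]
force: [-1.1, -0.7, 4.5]
width: 0.227
grasp_force: 59.9
time: 18.8
position: [621.6, 27.8, 27.7]
eef_rot: [[-0.733, 0.68, -0.005], [0.68, 0.733, -0.002], [0.002, -0.005, -1.0]]
force: [-3.3, 0.4, 9.7]
width: 0.228
grasp_force: 60.7
pos [621.6  27.8  27.7] tool d [ 0.3 -0.4  0.4] j [ -3.  24. -13.  53.  -0.  40.] F [-3.3  0.4  9.7] w 0.228 g 60.7
[[-0.733, 0.68, -0.005], [0.68, 0.733, -0.002], [0.002, -0.005, -1.0]]
```

The socket rests on top at mouth z≈23.4, 11.4 mm above the plate, under 10 N. It doesn't fit, as expected, so I'll stand it back on the mat.

```bash
python3 steer.py '0 0 0 0 0 -10 0;0 0 0 0 0 -20 0;0 0 0 0 0 -30 0;0 0 0 -17.4 -35.2 0 0;0 0 0 -17.4 -35.2 0 0'; python3 steer.py '0 0 0 -17.4 -35.2 0 0;0 0 0 -17.4 -35.2 0 0;0 0 0 -17.4 -35.2 0 0;0 0 0 0 0 20 0;0 0 0 0 0 25 0'; python3 steer.py '0 0 0 0 0 20 0;0 0 0 0 0 6 0;0 0 0 0 0 3 0;0 0 0 0 0 0 0;0 0 0 0 0 0 0';python3 to.py 565 -160 7.3
```

```text
time: 19.3
position: [600.9, -47.6, 87.9]
eef_rot: [[-0.735, 0.678, -0.001], [0.678, 0.735, -0.003], [-0.001, -0.003, -1.0]]
force: [-0.3, -0.1, -1.9]
width: 0.225
grasp_force: 59.3
time: 19.8
position: [567.0, -162.6, 42.8]
eef_rot: [[-0.731, 0.682, -0.001], [0.682, 0.731, -0.004], [-0.002, -0.003, -1.0]]
force: [0.0, 0.8, -1.4]
width: 0.23
grasp_force: 59.3
time: 20.3
position: [566.5, -160.6, 13.7]
eef_rot: [[-0.733, 0.68, -0.003], [0.68, 0.733, -0.003], [0.0, -0.004, -1.0]]
force: [-0.3, -1.0, -0.6]
width: 0.231
grasp_force: 59.3
pos [ 566.5 -160.6   13.7] tool d [ 1.5 -0.5  6.4] j [-22.  22. -19.  50.  -0.  21.] F [-0.3 -1.  -0.6] w 0.231 g 59.3
[[-0.733, 0.68, -0.003], [0.68, 0.733, -0.003], [0.0, -0.004, -1.0]]
```

```bash
python3 steer.py '0 0 0 0 0 4 0;0 0 0 0 0 1 0;0 0 0 0 0 0 0'; python3 steer.py '0 0 0 0 0 1 0;0 0 0 0 0 0 0'; python3 steer.py '0 0 0 0 0 0.7 0;0 0 0 0 0 0 0'|head -5;python3 to.py 565 -160 7.3
```

```text
time: 20.6
position: [565.6, -160.4, 7.8]
eef_rot: [[-0.733, 0.68, -0.005], [0.68, 0.733, -0.002], [0.002, -0.005, -1.0]]
force: [1.0, 0.4, -0.4]
width: 0.225
grasp_force: 59.4
time: 20.8
position: [565.7, -160.5, 7.8]
eef_rot: [[-0.733, 0.68, -0.004], [0.68, 0.733, -0.002], [0.002, -0.005, -1.0]]
force: [-1.9, 1.5, 6.1]
width: 0.224
grasp_force: 60.3
time: 21.0
position: [565.8, -160.5, 7.7]
eef_rot: [[-0.733, 0.68, -0.004], [0.68, 0.733, -0.002], [0.002, -0.005, -1.0]]
force: [-2.2, 1.2, 9.3]
width: 0.223
pos [ 565.8 -160.5    7.7] tool d [ 0.9 -0.2  0.4] j [-22.  22. -19.  49.  -0.  21.] F [-2.2  1.2  9.3] w 0.223 g 60.8
[[-0.733, 0.68, -0.004], [0.68, 0.733, -0.002], [0.002, -0.005, -1.0]]
```

```bash
python3 steer.py '0 0 0 0 0 -1.5 0;0 0 0 0 0 0 0.4;0 0 0 0 0 0 0.7;0 0 0 0 0 0 1;0 0 0 0 0 0 1'; python3 steer.py '0 0 0 0 0 0 1;0 0 0 0 0 -20 1;0 0 0 0 0 -30 1;0 0 0 0 0 -30 1;0 0 0 0 0 -10 1'; python3 topface.py w8 60 75 565.4 -160.2;python3 to.py 522 228 118
```

```text
time: 21.5
position: [565.2, -160.3, 7.1]
eef_rot: [[-0.733, 0.68, -0.006], [0.68, 0.733, -0.002], [0.003, -0.005, -1.0]]
force: [-0.0, -0.2, 0.6]
width: 0.888
grasp_force: 0.0
time: 22.0
position: [568.2, -161.1, 100.7]
eef_rot: [[-0.733, 0.68, 0.0], [0.68, 0.733, -0.004], [-0.003, -0.003, -1.0]]
force: [1.3, 0.1, 0.6]
width: 0.998
grasp_force: 0.0
n 949 z 69.26959334999012 bbox [300 199  31  32 949]
rect ((564.1736450195312, -158.98988342285156), (19.78731918334961, 21.42180061340332), 47.22035598754883) mean [ 564.2 -159.1   68.8]
pos [ 568.4 -161.2  101.1] tool d [298.7 253.7 -18.7] j [-22.  17. -14.  59.  -0.  21.] F [0.6 0.1 0.7] w 1.005 g 0.0
[[-0.733, 0.68, 0.001], [0.68, 0.733, -0.004], [-0.004, -0.003, -1.0]]
```

```bash
python3 steer.py '0 0 0 33 28 -4 1;0 0 0 33 28 -4 1;0 0 0 33 28 -4 1;0 0 0 33 28 -4 1;0 0 0 33 28 0 1'; python3 steer.py '0 0 0 33 28 0 1;0 0 0 33 28 0 1;0 0 0 33 28 0 1;0 0 0 33 28 0 1;0 0 0 0 0 0 1'; python3 steer.py '0 0 0 0 0 0 1;0 0 0 0 0 0 1'|head -2;python3 topface.py w9 60 75 522 228;python3 to.py 522 228 118
```

```text
time: 22.55
position: [539.2, 56.3, 112.1]
eef_rot: [[-0.733, 0.681, -0.006], [0.681, 0.733, -0.002], [0.003, -0.006, -1.0]]
force: [1.8, 0.4, 0.4]
width: 0.999
grasp_force: 0.0
time: 23.05
position: [517.9, 230.7, 111.3]
eef_rot: [[-0.737, 0.676, -0.007], [0.676, 0.737, -0.001], [0.005, -0.005, -1.0]]
force: [0.2, -0.4, 0.8]
width: 1.0
grasp_force: 0.0
time: 23.25
position: [518.9, 225.7, 111.8]
n 877 z 69.20913744020856 bbox [296 195  38  39 877]
rect ((516.73291015625, 225.52972412109375), (20.849821090698242, 21.761526107788086), 78.8817138671875) mean [516.9 225.5  68.7]
pos [519.2 225.4 112. ] tool d [-0.2  3.8 -6. ] j [ 17.  14. -16.  60.  -0.  60.] F [ 0.3 -0.9  0.3] w 0.998 g 0.0
[[-0.732, 0.681, -0.007], [0.681, 0.732, -0.003], [0.003, -0.006, -1.0]]
```

View pics/w9.png

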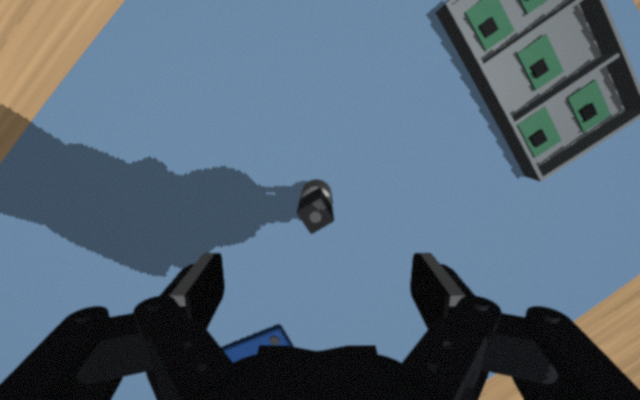

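The large socket stands with its top face at (316,215) and its adapter turned about 32° from the tool. Turning to match.

```bash
python3 steer.py '0 0 -8 0 0 0 1;0 0 -8 0 0 0 1;0 0 -8 0 0 0 1;0 0 -7.8 0 0 0 1;0 0 0 0 0 0 1'|head -2; python3 topface.py w10 62 75 517 225.5;python3 to.py 516.8 225.5 6
```

```text
time: 23.8
position: [519.8, 225.1, 112.6]
n 849 z 69.19430499826706 bbox [301 197  29  30 849]
rect ((516.8079833984375, 224.46701049804688), (19.64929962158203, 21.082603454589844), 78.8995361328125) mean [516.9 224.5  68.9]
pos [519.8 225.3 112.7] tool d [  2.4  -0.  106.7] j [ 17.  14. -16.  60.  -0.  28.] F [ 0.5 -0.8  0.5] w 0.994 g 0.0
[[-0.98, 0.197, -0.006], [0.197, 0.98, -0.002], [0.005, -0.003, -1.0]]
```

```bash
python3 steer.py '0 0 0 2.6 -0.8 10 1;0 0 0 0 0 25 1;0 0 0 0 0 25 1;0 0 0 0 0 22 1;0 0 0 0 0 12 1'|head -2; python3 steer.py '0 0 0 0 0 7 1;0 0 0 0 0 0 1;0 0 0 0 0 0 1'|head -2;python3 to.py 516.8 224.9 6
```

```text
time: 24.35
position: [514.1, 225.2, 16.1]
time: 24.65
position: [517.1, 226.3, 12.5]
pos [517.1 226.3  12.5] tool d [-0.  -1.4  6.5] j [ 17.  20. -22.  49.  -0.  28.] F [ 0.  -0.6 -0.1] w 1.002 g 0.0
[[-0.981, 0.192, -0.004], [0.192, 0.981, -0.002], [0.004, -0.002, -1.0]]
```

```bash
python3 steer.py '0 0 0 0 -1 6 1;0 0 0 0 0 0 1;0 0 0 0 0 0 0;0 0 0 0 0 0 0;0 0 0 0 0 0 0'|head -2; python3 steer.py '0 0 0 0 0 0 0;0 0 0 0 0 0 0;0 0 0 0 0 0 0;0 0 0 0 0 0 0'; python3 to.py 516.8 224.9 6
```

```text
time: 25.15
position: [516.3, 225.2, 6.1]
time: 25.55
position: [516.2, 225.0, 6.3]
eef_rot: [[-0.981, 0.192, -0.005], [0.192, 0.981, -0.002], [0.004, -0.003, -1.0]]
force: [-1.4, -0.9, 6.3]
width: 0.249
grasp_force: 58.6
pos [516.2 225.    6.3] tool d [-0.6 -0.   0.3] j [ 17.  20. -22.  48.  -0.  28.] F [-1.4 -0.9  6.3] w 0.249 g 58.6
[[-0.981, 0.192, -0.005], [0.192, 0.981, -0.002], [0.004, -0.003, -1.0]]
```

```bash
python3 steer.py '0 0 0 0 0 -15 0;0 0 0 0 0 -30 0;0 0 0 0 0 -30 0;0 0 0 0 0 -25 0;0 0 0 -34.6 -32.1 0 0'|head -2; python3 steer.py '0 0 0 -34.6 -32.1 0 0;0 0 0 -34.6 -32.1 0 0;0 0 0 -34.6 -32.1 0 0;0 0 0 -34.6 -32.1 0 0;0 0 0 -34.6 -32.1 0 0'|head -2; python3 steer.py '0 0 8 0 0 0 0;0 0 8 0 0 0 0;0 0 0 0 0 0 0;0 0 0 0 0 0 0;0 0 0 0 0 0 0'
cat > fit.py <<'E'
import sys; from h import *
im,d,T=snap('wrist',sys.argv[1]); he=np.array(r.camera_model('wrist')['hand_eye']); C=cloud('wrist',d,he); P=cloud('wrist',d,T)
hsv=cv2.cvtColor(im,cv2.COLOR_BGR2HSV); near=np.hypot(P[...,0]-620.8,P[...,1]-28)<32
m=((hsv[...,1]<60)&near&(P[...,2]<40)).astype(np.uint8); n,L,st,ce=cv2.connectedComponentsWithStats(m);k=1+np.argmax(st[1:,4]);print('disc px',st[k])
cn=max(cv2.findContours((L==k).astype(np.uint8),0,1)[0],key=cv2.contourArea)
Q=onplane('wrist',cn.reshape(-1,2),12.5,T)[:,:2].astype(np.float32); print('disc',cv2.fitEllipse(Q))
x,y,w,h,_=st[k]; cv2.imwrite('pics/'+sys.argv[1]+'c.png',cv2.resize(im[y-3:y+h+3,x-3:x+w+3],None,fx=10,fy=10,interpolation=cv2.INTER_CUBIC))
zt=np.median(C[300:312,312:322,2]); ok=(abs(C[...,2]-zt)<3)&(abs(C[...,1])<14)&(abs(C[...,0])<16)
n,L,st,_=cv2.connectedComponentsWithStats(ok.astype(np.uint8));k=1+np.argmax(st[1:,4]); cn=max(cv2.findContours((L==k).astype(np.uint8),0,1)[0],key=cv2.contourArea)
print('sock top z tool',zt,'rect',cv2.minAreaRect(onplane('wrist',cn.reshape(-1,2),zt,he)[:,:2].astype(np.float32)),C[L==k].mean(0).round(2))
for v in range(225,290,8): print(v,C[v,317].round(1))
E
python3 fit.py w11; python3 to.py 620.8 28.06 100
```

```text
time: 26.05
position: [544.7, 191.0, 109.1]
time: 26.55
position: [683.7, -5.0, 104.2]
time: 27.05
position: [683.0, -3.1, 104.9]
eef_rot: [[-0.892, 0.453, -0.006], [0.453, 0.892, -0.002], [0.005, -0.004, -1.0]]
force: [0.5, -0.1, -2.1]
width: 0.247
grasp_force: 59.0
disc px [ 290   84   54   56 2335]
disc ((620.7512817382812, 28.015743255615234), (41.62375259399414, 41.783287048339844), 131.96633911132812)
sock top z tool -63.35268403771387 rect ((1.2298974990844727, -2.1570472717285156), (24.134288787841797, 23.64391326904297), 89.9591293334961) [ -0.15  -1.23 -62.68]
225 [11.8  0.4 -8.4]
233 [ 11.6   0.3 -19.3]
241 [ 10.4   0.3 -26.6]
249 [  8.2   0.3 -31. ]
257 [  8.2   0.3 -39.4]
265 [  8.    0.3 -46.4]
273 [  8.9   0.3 -54.9]
281 [  8.6   0.3 -60.5]
289 [  6.3   0.3 -62.4]
pos [683.1  -3.1 105.1] tool d [69.6 -0.4  5.4] j [-6. 25. -1. 64. -0. 21.] F [-0.2 -0.2 -2. ] w 0.25 g 59.0
[[-0.891, 0.453, -0.006], [0.453, 0.891, -0.002], [0.004, -0.004, -1.0]]
```

```bash
python3 steer.py '0 0 0 20 -0.4 0 0;0 0 0 20 0 0 0;0 0 0 20 0 10 0;0 0 0 11.4 0 15 0;0 0 0 0 0 20 0'|head -2; python3 steer.py '0 0 0 0 0 18 0;0 0 0 0 0 0 0;0 0 0 0 0 0 0;0 0 0 0 0 0 0;0 0 0 0 0 0 0'|head -2; python3 to.py 619.15 28.85 33.5
```

```text
time: 27.6
position: [618.4, 29.7, 61.3]
time: 28.1
position: [620.7, 28.4, 44.1]
pos [620.7  28.4  44.1] tool d [ 1.5 -0.3 10.6] j [ -3.  23. -13.  54.  -0.  24.] F [-0.2 -0.2 -1.2] w 0.248 g 59.1
[[-0.891, 0.455, -0.003], [0.455, 0.891, -0.002], [0.001, -0.003, -1.0]]
```

```bash
python3 steer.py '0 0 0 1.4 -0.2 8 0;0 0 0 0 0 4 0;0 0 0 0 0 0 0;0 0 0 0 0 0 0'|head -2; python3 to.py 619.15 28.85 33.5; python3 steer.py '0 0 0 0 0 3 0;0 0 0 0 0 0 0;0 0 0 0 0 0 0'|head -2; python3 to.py 619.15 28.85 33.5
```

```text
time: 28.5
position: [617.5, 28.9, 30.2]
pos [617.5  28.9  30.2] tool d [-1.5  0.7 -3.3] j [ -3.  24. -14.  53.  -0.  24.] F [ 0.1  0.5 -1.4] w 0.249 g 59.0
[[-0.89, 0.455, -0.006], [0.455, 0.89, -0.002], [0.005, -0.004, -1.0]]
time: 28.8
position: [617.9, 28.9, 27.6]
pos [617.9  28.9  27.6] tool d [-1.1  0.5 -5.9] j [ -3.  24. -14.  53.  -0.  24.] F [ 0.3  0.3 -2.3] w 0.248 g 59.0
[[-0.89, 0.455, -0.005], [0.455, 0.89, -0.002], [0.004, -0.004, -1.0]]
```

```bash
python3 steer.py '0 0 0 -1.1 0.5 0 0;0 0 0 0 0 0 0;0 0 0 0 0 0 0'|head -2; python3 to.py 619.15 28.85 26.5; python3 steer.py '0 0 0 0 0 1 0;0 0 0 0 0 0 0;0 0 0 0 0 1 0;0 0 0 0 0 0 0'; python3 to.py 619.15 28.85 22
```

```text
time: 29.1
position: [619.3, 28.8, 27.8]
pos [619.3  28.8  27.8] tool d [ 0.1 -0.   1.3] j [ -3.  24. -14.  53.  -0.  24.] F [ 0.9  0.1 -2.5] w 0.25 g 59.0
[[-0.89, 0.455, -0.005], [0.455, 0.89, -0.002], [0.004, -0.004, -1.0]]
time: 29.5
position: [618.9, 28.9, 25.5]
eef_rot: [[-0.891, 0.455, -0.006], [0.455, 0.891, -0.002], [0.004, -0.004, -1.0]]
force: [1.1, -0.6, -2.1]
width: 0.246
grasp_force: 59.0
pos [618.9  28.9  25.5] tool d [-0.2  0.1  3.5] j [ -3.  24. -14.  53.  -0.  24.] F [ 1.1 -0.6 -2.1] w 0.246 g 59.0
[[-0.891, 0.455, -0.006], [0.455, 0.891, -0.002], [0.004, -0.004, -1.0]]
```

```bash
python3 steer.py '0 0 0 0 0 1 0;0 0 0 0 0 0 0;0 0 0 0 0 1 0;0 0 0 0 0 0 0'; python3 to.py 619.15 28.85 22; python3 steer.py '0 0 0 0 0 1 0;0 0 0 0 0 0 0'|grep -E 'force|posi'
```

```text
time: 29.9
position: [619.1, 28.7, 23.7]
eef_rot: [[-0.89, 0.455, -0.005], [0.455, 0.89, -0.002], [0.004, -0.004, -1.0]]
force: [-0.1, 0.3, -0.3]
width: 0.247
grasp_force: 59.3
pos [619.1  28.7  23.7] tool d [-0.   0.1  1.7] j [ -3.  24. -14.  52.  -0.  24.] F [-0.1  0.3 -0.3] w 0.247 g 59.3
[[-0.89, 0.455, -0.005], [0.455, 0.89, -0.002], [0.004, -0.004, -1.0]]
position: [619.2, 28.6, 22.8]
force: [-0.5, -0.3, 0.8]
grasp_force: 59.5
```

```bash
for i in 1; do :; done; python3 steer.py '0 0 0 0 0 1 0;0 0 0 0 0 0 0'|grep -E 'force|posi'; python3 steer.py '0 0 0 0 0 1 0;0 0 0 0 0 0 0'|grep -E 'force|posi'; python3 steer.py '0 0 0 0 0 1 0;0 0 0 0 0 0 0'|grep -E 'force|posi'
```

```text
position: [619.4, 28.6, 22.1]
force: [-0.5, -0.2, 2.9]
grasp_force: 59.9
position: [619.5, 28.6, 21.2]
force: [-1.7, -1.8, 4.6]
grasp_force: 60.1
position: [619.7, 28.5, 20.5]
force: [-1.2, -1.3, 5.8]
grasp_force: 60.4
```

```bash
python3 steer.py '0 0 0 -0.6 0 0 0;0 0 0 0 0 1 0;0 0 0 0 0 0 0'|grep -E 'force|posi'; python3 steer.py '0 0 0 0 0 1.5 0;0 0 0 0 0 0 0'|grep -E 'force|posi'; python3 steer.py '0 0 0 0 0 1.5 0;0 0 0 0 0 0 0'|grep -E 'force|posi'; python3 -c "
from h import *
print(r.read_state()['wrist_torque'])"
```

```text
position: [620.2, 28.2, 19.9]
force: [-2.1, -1.5, 9.1]
grasp_force: 60.6
position: [620.5, 28.1, 18.8]
force: [-2.6, -1.5, 10.8]
grasp_force: 60.9
position: [620.9, 27.9, 17.9]
force: [-3.2, -2.3, 13.2]
grasp_force: 61.2
[-0.50822035  0.84636001  0.05850298]
```

```bash
python3 fit.py w12 | tail -11; python3 -c "
from h import *
im=cv2.imread('pics/w12.png'); a=im[150:350,217:417]; s,d,T=snap('scene','s12'); b=s[170:250,290:370]
cv2.imwrite('pics/w12v.png',np.hstack([cv2.resize(a,(400,400)),cv2.resize(b,(400,400))]))"; python3 to.py 620 28 15.5
```

```text
disc ((613.9924926757812, 31.5067195892334), (25.302324295043945, 45.112247467041016), 152.79672241210938)
sock top z tool -63.54107625697263 rect ((0.2050619125366211, -0.025625228881835938), (28.39995002746582, 25.893651962280273), 89.94995880126953) [ -1.92   0.42 -62.73]
225 [ 13.2   0.3 -12.1]
233 [ 12.1   0.3 -20.7]
241 [ 11.4   0.3 -29.1]
249 [  8.2   0.3 -31. ]
257 [  7.8   0.3 -38.4]
265 [  7.1   0.3 -44.7]
273 [  6.    0.3 -49.7]
281 [  6.1   0.3 -56.2]
289 [  4.8   0.3 -59.8]
pos [620.9  27.9  17.9] tool d [ 0.8 -0.3  2.4] j [ -3.  24. -14.  52.  -0.  24.] F [-3.2 -2.5 12.4] w 0.247 g 61.2
[[-0.89, 0.455, -0.003], [0.455, 0.89, -0.003], [0.001, -0.004, -1.0]]
```

View pics/w12v.png

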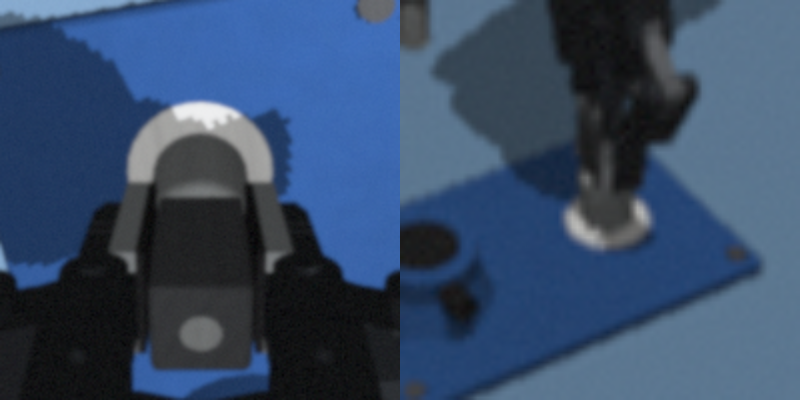

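The wrist view (left) shows the tube around the nut at (200,150), with the socket leaning about 4–5° about tool y. The scene view (right) shows it nearly down on the disc at (607,220). Its mouth is close to the TCP, so turning the tool back about its y axis straightens it in place.

```bash
python3 steer.py '0 -1 0 0 0 0 0;0 -1 0 0 0 0 0;0 0 0 0 0 0 0'|grep -E 'force|posi'; python3 steer.py '0 -1 0 0 0 0 0;0 -1 0 0 0 0 0;0 0 0 0 0 0 0'|grep -E 'force|posi';python3 fit.py w13 | tail -9;  python3 to.py 620 28 15.5
```

```text
position: [620.4, 28.2, 17.5]
force: [-3.2, -1.8, 10.5]
grasp_force: 60.9
position: [620.3, 28.2, 17.2]
force: [-2.1, -1.4, 8.4]
grasp_force: 60.6
disc px [ 280  203   74   43 2214]
disc ((613.9860229492188, 31.60460090637207), (25.19185447692871, 44.64347839355469), 153.13388061523438)
pos [620.3  28.2  17.1] tool d [ 0.3 -0.3  1.6] j [ -2.  22. -18.  47.  -2.  25.] F [-2.2 -1.4  8.6] w 0.249 g 60.7
[[-0.889, 0.455, 0.059], [0.454, 0.891, -0.035], [-0.068, -0.004, -0.998]]Traceback (most recent call last):
  File "fit.py", line 9, in <module>
    n,L,st,_=cv2.connectedComponentsWithStats(ok.astype(np.uint8));k=1+np.argmax(st[1:,4]); cn=max(cv2.findContours((L==k).astype(np.uint8),0,1)[0],key=cv2.contourArea)
                                                                       ~~~~~~~~~^^^^^^^^^^
    return _wrapfunc(a, 'argmax', axis=axis, out=out, **kwds)
    return bound(*args, **kwds)
ValueError: attempt to get argmax of an empty sequence
```

```bash
cat > lean.py <<'E'
import sys; from h import *
z=np.load(f'pics/{sys.argv[1]}.npz'); he=np.array(r.camera_model('wrist')['hand_eye']); C=cloud('wrist',z['dep'],he); P=cloud('wrist',z['dep'],z['T']); xw=z['T'][:3,:3]@he[:3,:3].T@[1,0,0]; xw[2]=0; xw/=np.linalg.norm(xw)
def seg(lo,hi):
    ok=(abs(C[...,1]-.3)<3)&(P[...,2]>lo)&(P[...,2]<hi)&(abs(C[...,0]-9)<8); q=P[ok]; p=np.polyfit(q[:,2],q@xw,1); res=q@xw-np.polyval(p,q[:,2]); k=abs(res)<1.2; p=np.polyfit(q[k,2],q[k]@xw,1); print(lo,hi,k.sum(),'lean deg toward tool x',np.degrees(np.arctan(p[0])).round(2))
    return np.median(q[k]@xw-p[0]*(q[k,2]-12))
c=np.array([620.75,28.02,0])@xw
print('tube front - nut centre - 13.5 =',seg(20,42)-c-13.5); seg(50,76)
for v in range(196,330,6): print(v,P[v,317].round(1),(P[v,317]@xw-c).round(1),end='; ')
E
python3 lean.py w12; python3 lean.py w13
```

```text
20 42 214 lean deg toward tool x -4.73
tube front - nut centre - 13.5 = 0.566351554032849
50 76 480 lean deg toward tool x -4.93
196 [599.7  39.1  12.1] 23.8; 202 [602.5  37.7  13.3] 20.6; 208 [605.8  36.   13. ] 17.0; 214 [608.6  34.6  14. ] 13.8; 220 [609.1  34.4  22.7] 13.2; 226 [609.4  34.2  31.2] 12.9; 232 [610.  34.  38.] 12.3; 238 [610.8  33.6  43.8] 11.4; 244 [612.9  32.6  45.5] 9.1; 250 [613.9  32.1  49.7] 7.9; 256 [614.7  31.7  54.2] 7.1; 262 [614.6  31.8  60.5] 7.2; 268 [615.2  31.5  64.6] 6.5; 274 [615.5  31.3  69.1] 6.2; 280 [616.   31.1  72.8] 5.6; 286 [615.9  31.1  77.6] 5.7; 292 [617.1  30.5  79.6] 4.4; 298 [618.3  29.9  81.5] 3.1; 304 [620.8  28.6  81.1] 0.2; 310 [622.4  27.8  82.3] -1.6; 316 [625.2  26.4  81.6] -4.7; 322 [627.8  25.1  81.3] -7.6; 328 [630.6  23.6  80.7] -10.8; 20 42 213 lean deg toward tool x 0.16
tube front - nut centre - 13.5 = 0.1490832838296683
50 76 464 lean deg toward tool x 0.36
196 [598.9  39.5  11.9] 24.7; 202 [601.6  38.2  13.3] 21.7; 208 [604.8  36.5  13.2] 18.1; 214 [608.3  34.7  12.3] 14.1; 220 [608.8  34.5  19.8] 13.6; 226 [608.3  34.8  28.8] 14.1; 232 [608.3  34.8  36.1] 14.1; 238 [608.5  34.8  42.4] 14.0; 244 [610.5  33.8  44.3] 11.7; 250 [611.6  33.2  48. ] 10.6; 256 [611.   33.5  54.6] 11.2; 262 [611.6  33.3  58.7] 10.6; 268 [611.7  33.2  63.4] 10.5; 274 [611.6  33.3  68.1] 10.6; 280 [611.8  33.2  72. ] 10.3; 286 [611.4  33.5  76.8] 10.8; 292 [612.1  33.1  79.4] 10.0; 298 [614.5  31.9  79.3] 7.3; 304 [615.9  31.1  80.8] 5.7; 310 [618.6  29.8  80.4] 2.7; 316 [621.2  28.4  80.3] -0.2; 322 [623.5  27.3  80.6] -2.8; 328 [626.   26.   80.7] -5.6;
```

It's straight and centred now, with the mouth about 2.4 mm above the plate. Pressing down the rest.

```bash
python3 steer.py '0 0 0 0.1 0 1 0;0 0 0 0 0 0 0'|grep -E 'force|posi'; python3 steer.py '0 0 0 0.1 0 1 0;0 0 0 0 0 0 0'|grep -E 'force|posi'; python3 -c "
from h import *
snap('wrist','w14')"; python3 lean.py w14|grep -E 'deg|front'; python3 to.py 620 28 15
```

```text
position: [620.6, 28.1, 16.9]
force: [-5.3, -1.2, 13.7]
grasp_force: 61.4
position: [621.0, 27.9, 16.5]
force: [-4.7, -2.0, 15.4]
grasp_force: 61.7
20 42 227 lean deg toward tool x -1.6
tube front - nut centre - 13.5 = 0.29162744109953564
50 76 503 lean deg toward tool x -1.08
pos [621.   27.9  16.5] tool d [ 1.1 -0.4  1.4] j [ -2.  22. -18.  46.  -2.  25.] F [-4.6 -1.2 15. ] w 0.248 g 61.6
[[-0.888, 0.455, 0.06], [0.454, 0.89, -0.035], [-0.069, -0.004, -0.998]]
```

```bash
python3 steer.py '0 -0.8 0 0.8 0 0 0;0 -0.6 0 0 0 0 0;0 0 0 0 0 0 0'|grep -E 'force|posi'; python3 steer.py '0 0 2 0 0 0 0;0 0 0 0 0 0 0'|grep -E 'force|posi'; python3 steer.py '0 0 -2 0 0 0 0;0 0 -2 0 0 0 0;0 0 0 0 0 0 0'|grep -E 'force|posi';python3 steer.py '0 0 2 0 0 0 0;0 0 0 0 0 0 0'|grep -E 'force|posi'; python3 -c "
from h import *
snap('wrist','w15')
print(r.read_state()['wrist_torque'])"; python3 lean.py w15|grep -E 'deg|front'; python3 to.py 620 28 15
```

```text
position: [620.6, 28.1, 16.1]
force: [-2.8, -1.6, 12.5]
grasp_force: 61.2
position: [620.5, 28.1, 15.9]
force: [-4.0, -2.0, 13.1]
grasp_force: 61.2
position: [620.3, 28.2, 15.7]
force: [-3.1, -2.9, 11.7]
grasp_force: 61.1
position: [620.3, 28.2, 15.7]
force: [-2.7, -2.5, 11.4]
grasp_force: 61.1
[-0.62887251  0.66333457  0.06638294]
20 42 239 lean deg toward tool x 0.09
tube front - nut centre - 13.5 = 0.5152018474387887
50 76 484 lean deg toward tool x 1.88
pos [620.3  28.2  15.7] tool d [ 0.2 -0.3  0.7] j [ -2.  22. -19.  45.  -2.  25.] F [-1.9 -1.4 11.9] w 0.247 g 61.1
[[-0.887, 0.455, 0.081], [0.453, 0.89, -0.046], [-0.094, -0.004, -0.996]]
```

```bash
cat > top.py <<'E'
import sys; from h import *
he=np.array(r.camera_model('wrist')['hand_eye'])
for f in sys.argv[1:]:
    z=np.load(f'pics/{f}.npz');C=cloud('wrist',z['dep'],he); P=cloud('wrist',z['dep'],z['T'])
    ok=(abs(C[...,1])<8)&(abs(P[...,0]-620.75)<6)&(abs(P[...,1]-28)<6)&(P[...,2]>70)&(P[...,2]<90)
    q=P[ok]; A=np.c_[q[:,:2]-[620.75,28.02],np.ones(len(q))]; p=np.linalg.lstsq(A,q[:,2],rcond=None)[0]; print(f,len(q),'top z at centre',p[2].round(2),'mouth above plate',(p[2]-66.2-12).round(2),'tilt deg',np.degrees(np.hypot(*p[:2])).round(2))
E
python3 top.py w13 w14 w15; python3 steer.py '0 0 0 0.1 0 1 0;0 0 0 0 0 0 0'|grep -E 'force|posi'; python3 steer.py '0 0 0 0.1 0 1 0;0 0 0 0 0 0 0'|grep -E 'force|posi'; python3 -c "
from h import *
snap('wrist','w16')"; python3 top.py w16; python3 lean.py w16|grep -E 'deg|front'
```

```text
w13 809 top z at centre 80.47 mouth above plate 2.27 tilt deg 0.37
w14 799 top z at centre 79.9 mouth above plate 1.7 tilt deg 0.73
w15 791 top z at centre 79.11 mouth above plate 0.91 tilt deg 0.76
position: [620.6, 28.0, 15.5]
force: [-5.2, -2.8, 15.9]
grasp_force: 61.8
position: [621.1, 27.9, 15.3]
force: [-6.3, -2.8, 18.6]
grasp_force: 62.2
w16 785 top z at centre 78.69 mouth above plate 0.49 tilt deg 0.49
20 42 258 lean deg toward tool x -1.48
tube front - nut centre - 13.5 = 0.4736749501905706
50 76 514 lean deg toward tool x 0.18
```

Seated to about 0.5 mm and upright. One small straightening move, a check, then I'll hand it in.

```bash
python3 steer.py '0 -0.7 0 0.5 0 0 0;0 0 0 0 0 0 0;0 0 0 0 0 0 0;0 0 0 0 0 0 0'; python3 -c "
from h import *
snap('wrist','w17'); im,d,T=snap('top','t17'); P=cloud('top',d,T)
q=P[np.hypot(P[...,0]-564.3,P[...,1]+159)<9]; print('small top z',np.nanpercentile(q[:,2],90))"; python3 top.py w17; python3 lean.py w17|grep -E 'deg|front'
```

```text
time: 34.5
position: [621.3, 27.7, 15.2]
eef_rot: [[-0.885, 0.456, 0.095], [0.452, 0.89, -0.054], [-0.109, -0.004, -0.994]]
force: [-4.1, -3.3, 16.7]
width: 0.246
grasp_force: 61.8
small top z 71.9180852984664
w17 779 top z at centre 78.67 mouth above plate 0.47 tilt deg 0.7
20 42 267 lean deg toward tool x -1.6
tube front - nut centre - 13.5 = 0.5825827574950608
50 76 534 lean deg toward tool x 0.33
```

```bash
python3 -c "
from cell import r
print(r.finish_job())"
```

```text
the job is handed in; nothing more can be done
None
```

I handed the job in with the larger socket gripped on the stand's 19 mm nut: about 0.5 mm above the plate, 0.6 mm off centre and under 2° of lean. The smaller socket only rested on top of the nut when tried, so it is standing upright on the mat.

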